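# Set up the folding recipe stand and put the tablet on it

### The job

Set up the folding recipe stand for the cook: swing its prop leg out until it hits its stop, then lean the back rest back so that it stands on the leg. Take the tablet out of its charging dock and stand it upright on the stand's ledge, centred, screen to the front, leaning flat on the back rest. Let go of everything, and leave the other things on the worktop where they are.

Things in the scene. Friction and masses are not known exactly. Their poses are not given: they have to be found in the camera images.
- stand: Base of the bamboo recipe stand: board 170 x 130 mm (x by y), top at z = 14 mm, on suction feet, cannot slide. Origin: centre of its underside; x points from its front (ledge side, towards the cook) to its rear, y to the left seen from the front, z up. The back rest is hinged near its front edge; the leg's foot bar lands on its rear half.
- rest_hinge (a point): Middle of the back rest's hinge, 65 mm in front of the base's origin, 22 mm above the worktop. Frame turns with the rest: z up along it, y along the hinge, x out of its back. Rest 130 mm wide, 158 mm high: two stiles (x = -5 to 5, y = 43 to 65 mm either side), between them slats from z = 14 to 100 mm, front face x = -5 mm; above z = 100 mm an open gap 86 mm wide between the stiles.
- ledge (a point): Middle of the ledge's inner edge, where its top meets the rest's front face (x = -5, z = 8 mm of rest_hinge's frame; same axes). The ledge is 130 mm wide (y) and 26 mm deep, out to x = -26 mm here, where a lip 6 mm thick rises 10 mm above it. The tablet's lower edge stands in this channel.
- stand_rest (a joint): Back rest angle, rad: 0 upright, negative tipped to the front, positive leaned back. Starts tipped forward, at or near its front stop at -0.17, where its weight keeps it. Turns easily (0.1 N m of friction); from about 0.2 on it falls back by its own weight. Standing on the fully opened leg it reads about 0.435; with the leg folded it falls nearly flat.
- leg_hinge (a point): Middle of the leg's hinge axis, on the back of the rest (at x = 12, z = 125 mm of rest_hinge's frame); the axis is parallel to y. Turns with the rest.
- stand_leg (a joint): Prop leg angle relative to the back rest, rad: 0 folded against its back, growing as the leg's foot swings away to the rear; hard stop at 0.91. Starts between 0 and 0.35. Friction hinge (0.06 N m: 1 to 2 N at the foot bar), so it stays where it is left.
- leg_bar (a point): Centre of the leg's foot bar: black round bar 12 mm thick, 206 mm long along y (red end caps to 214 mm), 124 mm from leg_hinge, on two thin rods at y = -54 and 54 mm. Its ends stand out 38 mm past each side of rest and base and can be pushed to the rear there; beside the tall stiles a hand has room only if it leans outwards.
- tablet: Grey tablet with a recipe on its screen, 200 mm wide (y), 140 mm high (z), 10 mm thick (x), 0.25 to 0.5 kg. Origin: middle of its lower long edge; z points up to its upper long edge, x from the screen to the back (the screen looks to -x). Starts upright in the dock, leaning at most a few degrees.
- tablet_camera (a point): Front camera dot on the screen side, 133 mm above the tablet's lower edge, midway along it.
- dock: Black charging dock, fixed, 90 x 120 mm (x by y). Origin: centre of its underside. Slot along y at x = -6.5 to 6.5 mm, floor at z = 10 mm; front cheek to z = 35 mm, back support (80 mm wide, x = 6.5 to 16.5 mm) to z = 85 mm. The tablet stands in the slot, screen to the dock's -x. The dock is to the left or to the right of the stand.
- tin_low: Low gold and green food tin, 86 mm across, 40 mm high, on the other side of the stand from the dock. Origin: centre of its underside. Bystander.
- mill: Wooden pepper mill, 58 mm across, 160 mm high, behind the stand. Origin: centre of its underside. Bystander.
- spice_yellow: Spice bottle with a yellow cap, 43 mm across, 112 mm high, behind the stand. Origin: centre of its underside. Bystander.
- spice_blue: Spice bottle with a blue cap, 45 mm across, 105 mm high, behind the stand. Origin: centre of its underside. Bystander.
- tin_shaker: White lidded tin, 64 mm across, 92 mm high, behind the stand. Origin: centre of its underside. Bystander.
- shaker: Conical white salt shaker with a red top, 57 mm across, 94 mm high, close behind the dock. Origin: centre of its underside. Bystander.

How it is judged:
On the way, in this order (a step that is already met when the one before it is completed fails the run):
1. the prop leg is swung out to its stop (value of joint stand_leg above 0.83 rad), for 0.2 s.
2. the back rest leans back on the opened leg (value of joint stand_leg above 0.83 rad and value of joint stand_rest between 0.38 and 0.5 rad), for 0.3 s.
At the end, for the whole second after the job is handed in: Leg at its stop (over 0.83 rad), back rest standing on it (0.38 to 0.50 rad), tablet at rest with its lower edge on the ledge (within 5 mm), centred within 35 mm, right way up, screen to the front, leaning flat on the rest (within 0.2 rad), released (all of step 2 and z of tablet in the frame of rest_hinge between 0.003 and 0.014 m and y of tablet in the frame of rest_hinge between -0.035 and 0.035 m and angle between the z axis of tablet and the z axis of rest_hinge, either way round below 0.2 rad and angle between the x axis of tablet and the x axis of rest_hinge, either way round below 0.2 rad and z of tablet_camera in the frame of rest_hinge above 0.12 m and x of tablet_camera in the frame of rest_hinge between -0.024 and -0.01 m and linear speed of tablet below 0.02 m/s); the robot touches nothing.
It fails at once if a bystander is pushed more than 30 mm from its place or knocked over (distance of any of tin_low, mill, spice_yellow, spice_blue, tin_shaker, shaker from where it was at the start of the episode above 0.03 m or angle between any of tin_low, mill, spice_yellow, spice_blue, tin_shaker, shaker's own z axis and vertical above 0.4 rad).
It also fails if it takes over 72 s, if anything falls off the work surface, if the arm or the gripper's body presses on something with over 40 N, if the wrist force passes 120 N, or if a joint passes its speed limit or range.

### The arm

A 7-joint arm with a two-finger parallel gripper is mounted at the origin on a cart in front of the work surface, level with it; the furniture and walls round the work are solid. World frame = base frame: x ahead of the robot, y to its left, z up, the work surface at z = 0. Lengths are in m, angles in rad, forces in N, time in s.
With the tool pointing down it reaches from about 0.425 to 1.025 m from the base axis. Payload 9.4 kg.
Tool frame: the origin (TCP) lies midway between the tips of the shut fingers; the grasp point (between the pads) lies 19 mm behind it (bot.grasp_offset is the z of the grasp point in the tool frame, in m); z points along the fingers, y is the line along which they close (so a half turn about z gives the same grasp; the last joint's range is limited). The gripper opens to 93 mm and grips with 3 to 60 N. Pads are 15 mm wide; open, the fingers measure 128 mm over their backs; the gripper's body (75 mm by 188 mm) begins 65 mm behind the grasp point.
Start: joints at [-1.346, 0.599, -0.003, 1.599, 0.002, 0.943, -0.08], TCP at [0.216, 0.692, 0.179] pointing down, gripper open.
Joint ranges: [-2.57, 2.57], [-0.35, 1.97], [-1.29, 1.29], [0.11, 2.56], [-1.05, 4.19], [0.11, 1.86], [-2.63, 2.63]. Speed limits (rad/s): [2.22, 2.22, 3.01, 3.01, 3.14, 3.14, 3.14].

### API

Orientations are given as a unit quaternion [x, y, z, w].
In Python, from station import bot gives the robot as it stands. The module is installed in compiled form; this text tells all that it offers.
- The arm moves only by the tool play_rows, never from a script. Its argument "deltas" is one flat list of numbers, 7 for each row, row after row: the shift along the tool's x, y, z in m, then the turn, a rotation vector about the tool's x, y, z in rad, then the finger opening in m, from 0 to 0.093. In form: [tx, ty, tz, rx, ry, rz, jaw, tx, ty, tz, rx, ry, rz, jaw, ...]. A call has 1 to 8 rows; each row shifts and turns the commanded pose from where the row before left it, along the tool's axes as they then stand; what a row does not reach is not made up. A row lasts 1/8 s, in which the tool goes at most 62.5 mm and 10.7 degrees, less where a joint would pass 70% of its speed; a pose out of reach is approached as far as the arm can. A call with a gripper value outside its range is refused whole. The fingers move at their own pace and stop on an object; "squeeze" is the grip in N (left out, the last holds). Time passes only in rows, so rows that do not move let the fingers close. It gives the time, the measured TCP pose, the force, the opening and the grip force at its end, in the units of the state.
- bot.state(): the state, without advancing time (a new reading comes with each control period).
- bot.camera(name): name is "scene" or "side" or "wrist"; returns a dict with "frame" (420x560x3 uint8, red, green, blue), "camera_matrix" (3x3 intrinsics, pixels), "world_from_camera" (4x4, takes a point from camera to world coordinates). Camera axes: x right, y down, z forward; pixel columns grow to the right and rows downward; lengths in m; the calibration is good to about 2 mm. A picture is of the moment at which its call begins. There is no depth.
- bot.sign_off(): hands the job in; it is judged then, once.
Trained networks look in a picture, given as the dict that the camera call returned (one of the last four; its "shot" number tells which), for a name from the list of things; names that differ only in an ending like _2 or _b are one class to them, and where a whole thing is asked for, a point or a joint stands for the part that bears it (a point fixed in the world has none). Each returns a list of dicts, best first, with "conf" (0 to 1); they miss things now and then, are a little off and sometimes report something else, mostly with a low value. They report only what shows in the picture. A call takes as long as a camera call.
- bot.spot_in(query, picture): "at" ([row, column] as shares, 0 to 1, of the picture: columns of its width, rows of its height, amid what is visible of it).
- bot.landmark_of(query, picture): "at" ([row, column] as shares, 0 to 1, of the picture: columns of its width, rows of its height: a listed point, or the origin of a listed thing).
The state is a dict: "clock": time; "qpos": joint angles; "qd": joint speeds; "effort": joint torques, N m; "eef_pos": TCP position; "tcp_rot": TCP orientation; "ft_force": force on the tool from outside, world axes, zero at the start; "moment": the same for the moment, N m; "gripper_width": finger opening in m; "finger_force": force on a finger pad.
Only numpy, scipy, OpenCV 4.12 (cv2) and the standard library are available. Lean on these libraries where they do the work, as an engineer would, in place of code of your own. Each camera call takes 0.05 s, during which the arm holds its last target. There are 200 camera calls.

## Working session

There is one attempt and no reset: what is moved stays moved. The work goes in short steps, Python scripts to look and compute and a tool call to move; the robot and the scene stay as the last step left them, time stands still between calls to the robot, and variables do not carry over. Pictures are saved under pics/ and viewed, at most 10 in all, crops included, and the job is handed in when it is done.

Besides the shell and the picture viewer there is one more tool, called after "Request:" by a JSON object that holds its "api" and its "payload", one argument or row to a line. play_rows: Moves the arm, as the interface text tells. Its arguments: {"type":"object","properties":{"deltas":{"type":"array"},"squeeze":{"type":"number"}},"required":["deltas"]}

```bash
mkdir -p pics
cat > h.py <<'E'
import numpy as np, cv2
from station import bot
from scipy.spatial.transform import Rotation as R
def ray(c,at):
    f=c["frame"];h,w=f.shape[:2]
    p=np.array([at[1]*w,at[0]*h,1.]);d=np.linalg.inv(c["camera_matrix"])@p
    T=np.array(c["world_from_camera"]);d=T[:3,:3]@d
    return T[:3,3],d/np.linalg.norm(d)
def onz(c,at,z):
    o,d=ray(c,at);return o+d*(z-o[2])/d[2]
def tri(rs):
    A=np.zeros((3,3));b=np.zeros(3)
    for o,d in rs:
        P=np.eye(3)-np.outer(d,d);A+=P;b+=P@o
    x=np.linalg.solve(A,b)
    return x,[float(np.linalg.norm((np.eye(3)-np.outer(d,d))@(x-o))) for o,d in rs]
def proj(c,X):
    T=np.linalg.inv(c["world_from_camera"]);p=c["camera_matrix"]@(T[:3,:3]@X+T[:3,3]);return p[:2]/p[2]
def save(c,n,crop=None):
    f=c["frame"][:,:,::-1]
    if crop: f=f[crop[0]:crop[1],crop[2]:crop[3]]
    cv2.imwrite("pics/"+n,f)
E
python3 - <<'E'
from h import *
np.set_printoptions(precision=4,suppress=True)
s=bot.state();print(s, bot.grasp_offset)
cs={n:bot.camera(n) for n in("scene","side","wrist")}
for n,c in cs.items(): save(c,n+"0.png"); print(n,np.array(c["world_from_camera"])[:3,3])
for q in "stand rest_hinge ledge leg_hinge leg_bar tablet tablet_camera dock tin_low mill spice_yellow spice_blue tin_shaker shaker".split():
    rs=[]
    out=[]
    for n in("scene","side","wrist"):
        r=bot.landmark_of(q,cs[n])
        if r: out.append((n,round(r[0]["conf"],2),np.round(np.array(r[0]["at"])*[420,560],0)));
        if r and r[0]["conf"]>.4 and n!="wrist": rs.append(ray(cs[n],r[0]["at"]))
    print(q,out, tri(rs) if len(rs)>1 else "")
E
cd pics; python3 -c "
import cv2,numpy as np
a=cv2.imread('scene0.png');b=cv2.imread('side0.png')
cv2.imwrite('both.png',cv2.resize(np.vstack([a,b]),(400,600)))"
```

```text
{'clock': 0.0, 'qpos': array([-1.3457,  0.6002, -0.0025,  1.6001,  0.0018,  0.9429, -0.0798]), 'qd': array([ 0.0006,  0.0011, -0.0005, -0.0005,  0.0001, -0.0021,  0.0003]), 'effort': array([  0.0003, -76.5058,   1.4974, -25.2341,  -0.0524,   0.0168,
         0.0001]), 'eef_pos': array([0.2154, 0.6917, 0.1777]), 'tcp_rot': array([ 0.1503,  0.9886, -0.0008, -0.    ]), 'ft_force': array([ 0.1382, -0.5332, -0.3235]), 'moment': array([0.0311, 0.0489, 0.0134]), 'finger_force': 0.0, 'gripper_width': 0.093070418598589} -0.0188
scene [-0.2297  1.0956  0.7676]
side [-0.0122 -0.1045  1.2455]
wrist [0.1508 0.7107 0.3834]
stand [('scene', 0.76, array([247., 307.])), ('side', 0.62, array([240., 287.]))] (array([0.5533, 0.0451, 0.0019]), [0.0050685276169231425, 0.005068527616923297])
rest_hinge [('scene', 0.74, array([214., 400.])), ('side', 0.56, array([255., 279.]))] (array([0.3603, 0.012 , 0.1939]), [0.05633183448326055, 0.05633183448326043])
ledge [('scene', 0.59, array([248., 328.])), ('side', 0.58, array([255., 275.]))] (array([0.4796, 0.0579, 0.0364]), [0.000410151014603517, 0.00041015101460
[... 836 characters left out ...]
215., 150.]))] (array([ 0.505 ,  0.4435, -0.0045]), [0.0003098759400384021, 0.00030987594003852796])
mill [('scene', 0.79, array([227., 267.])), ('side', 0.91, array([183., 316.]))] (array([ 0.7484,  0.0161, -0.0066]), [0.007768896404314807, 0.007768896404314614])
spice_yellow [('scene', 0.51, array([224., 265.])), ('side', 0.78, array([183., 272.]))] (array([0.6606, 0.1224, 0.0756]), [0.008125139884759658, 0.008125139884759644])
spice_blue [('scene', 0.89, array([214., 280.])), ('side', 0.71, array([189., 343.]))] (array([ 0.7581, -0.0647, -0.0014]), [0.0033858304369871416, 0.0033858304369872323])
tin_shaker [('side', 0.73, array([171., 240.]))] 
shaker [('side', 0.73, array([279., 433.]))]
```

View pics/scene0.png

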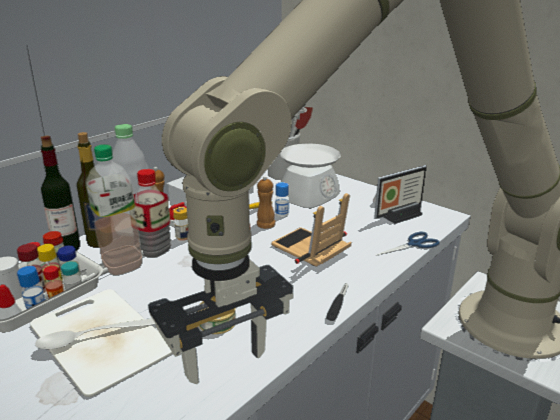

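View pics/side0.png

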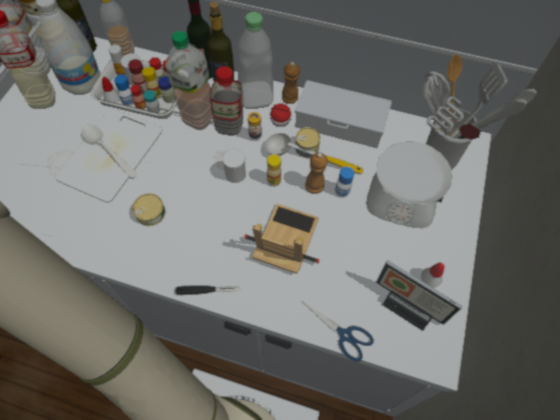

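The scene view shows the stand near (310,250) with the rest tipped forward, and the tablet in its dock near (400,195). The side view shows the red leg-bar ends at about (247,237) and (317,262), with the dock at (405,310). Next I'll move the wrist camera over the stand.

Request:
{"api": "play_rows", "payload": {
  "deltas": [-0.035,-0.041,-0.015,0,0,0,0.093,-0.035,-0.041,-0.015,0,0,0,0.093,-0.035,-0.041,-0.015,0,0,0,0.093,-0.035,-0.041,-0.015,0,0,0,0.093,-0.035,-0.041,-0.015,0,0,0,0.093,-0.035,-0.041,-0.015,0,0,0,0.093,-0.035,-0.041,-0.015,0,0,0,0.093,-0.035,-0.041,-0.015,0,0,0,0.093]
}}

```text
clock: 3.25
eef_pos: [0.3859, 0.2942, 0.2994]
tcp_rot: [0.15, 0.989, 0.0, 0.0]
ft_force: [0.7, -0.3, -0.3]
gripper_width: 0.093
finger_force: 0.0
```

Request:
{"api": "play_rows", "payload": {
  "deltas": [-0.035,-0.041,-0.015,0,0,0,0.093,-0.035,-0.041,-0.015,0,0,0,0.093,-0.035,-0.041,-0.015,0,0,0,0.093,-0.035,-0.041,-0.015,0,0,0,0.093,0,0,0,0,0,0,0.093]
}}

```text
clock: 3.88
eef_pos: [0.4719, 0.0938, 0.36]
tcp_rot: [0.154, 0.988, 0.0, 0.001]
ft_force: [0.2, 0.1, -0.2]
gripper_width: 0.093
finger_force: 0.0
```

Run:
```python
from h import *
np.set_printoptions(precision=4,suppress=True)
s=bot.state();print(s["clock"],s["eef_pos"],s["tcp_rot"],s["qpos"])
cs={n:bot.camera(n) for n in("scene","side","wrist")}
for n,c in cs.items(): save(c,n+"1.png")
T=np.array(cs["wrist"]["world_from_camera"]);print(T,cs["wrist"]["camera_matrix"])
for q in "stand rest_hinge ledge leg_hinge leg_bar tablet tablet_camera dock tin_shaker shaker spice_yellow".split():
    rs=[];out=[]
    for n in("scene","side","wrist"):
        r=bot.landmark_of(q,cs[n])
        if r: out.append((n,round(r[0]["conf"],2),np.round(np.array(r[0]["at"])*[420,560],0)));
        if r and r[0]["conf"]>.4: rs.append(ray(cs[n],r[0]["at"]))
    print(q,out, tri(rs) if len(rs)>1 else "")
```

```text
3.875 [0.4719 0.0938 0.36  ] [0.1537 0.9881 0.0003 0.0014] [-0.5284  0.1126  0.2425  1.9002 -0.029   1.1294  0.9872]
[[ 0.2977  0.926   0.2322  0.4055]
 [ 0.9547 -0.2887 -0.0724  0.1163]
 [-0.      0.2432 -0.97    0.5643]
 [ 0.      0.      0.      1.    ]] [[348.6086   0.     278.0966]
 [  0.     348.6086 218.004 ]
 [  0.       0.       1.    ]]
stand [('scene', 0.79, array([247., 307.])), ('side', 0.81, array([237., 288.])), ('wrist', 0.59, array([230., 264.]))] (array([0.5565, 0.0467, 0.0034]), [0.002889423728461141, 0.002067022663933583, 0.004143090333740993])
rest_hinge [('scene', 0.87, array([248., 327.])), ('side', 0.81, array([253., 278.])), ('wrist', 0.78, array([199., 252.]))] (array([0.4914, 0.0494, 0.029 ]), [0.0020600918107416804, 0.003322961400435869, 0.003050254805874841])
ledge [('scene', 0.93, array([250., 327.])), ('side', 0.56, array([259., 275.])), ('wrist', 0.68, array([194., 251.]))] (array([0.4821, 0.0517, 0.0235]), [0.0031148136909598225, 0.007459083907867226, 0.006452898018300588])
leg_hinge [('scene', 0.86, array([210., 329.])), ('side', 0.65, array([233., 2
[... 515 characters left out ...]
rray([ 0.4669, -0.3043,  0.1445]), [0.0026646742096189985, 0.0026646742096190254])
dock [('scene', 0.84, array([213., 400.])), ('side', 0.84, array([303., 408.])), ('wrist', 0.64, array([247.,  44.]))] (array([ 0.4672, -0.3114,  0.0101]), [0.004191536372911335, 0.0035210550065812576, 0.0024702069096568255])
tin_shaker [('scene', 0.7, array([260., 217.])), ('wrist', 0.43, array([274., 407.]))] (array([ 0.7038,  0.2587, -0.0005]), [0.00016639906670288054, 0.00016639906670259876])
shaker [('side', 0.84, array([281., 435.]))] 
spice_yellow [('scene', 0.7, array([241., 242.])), ('wrist', 0.77, array([300., 343.]))] (array([ 0.7224,  0.141 , -0.0025]), [0.002407142861288278, 0.002407142861288255])
```

View pics/wrist1.png

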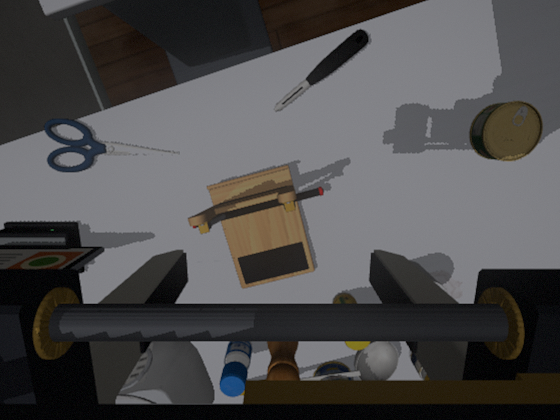

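The wrist view shows the base's rear corners at about (243,288) and (314,269), the bar's red left end at (322,190), and the tablet at the left edge. I'll get the stand's pose from the corners and the base, then work out the yaws.

Run:
```python
from h import *
np.set_printoptions(precision=4,suppress=True)
c=bot.camera("wrist")
px=lambda u,v,z:onz(c,(v/420,u/560),z)
for u,v,z in((243,288,.014),(314,269,.014),(208,184,.03),(289,166,.03),(322,190,.04),(322,190,.05)): print(u,v,px(u,v,z))
big=cv2.resize(c["frame"][150:300,170:340,::-1],None,fx=3.5,fy=3.5,interpolation=cv2.INTER_CUBIC)
s=bot.camera("side")
b2=cv2.resize(s["frame"][190:330,230:470,::-1],(595,347),interpolation=cv2.INTER_CUBIC)
cv2.imwrite("pics/w1c.png",big);cv2.imwrite("pics/s1c.png",cv2.resize(s["frame"][190:340,230:470,::-1],(800,500),interpolation=cv2.INTER_CUBIC))
```

```text
243 288 [ 0.6375 -0.019   0.014 ]
314 269 [0.6401 0.1067 0.014 ]
208 184 [ 0.4498 -0.0109  0.03  ]
289 166 [0.4604 0.1164 0.03  ]
322 190 [0.5089 0.1538 0.04  ]
322 190 [0.507  0.1531 0.05  ]
```

View pics/w1c.png

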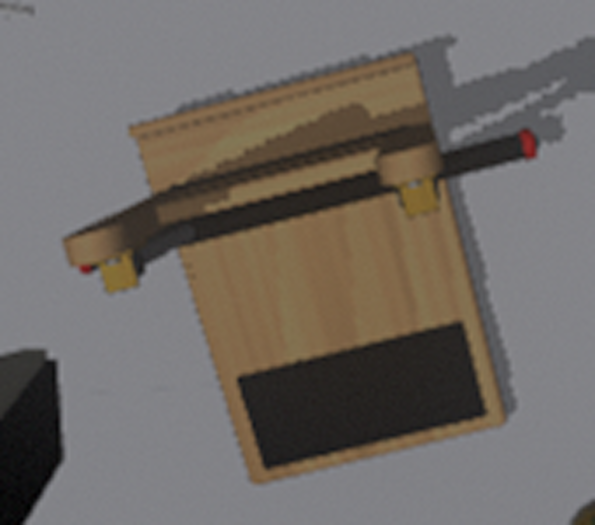

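View pics/s1c.png

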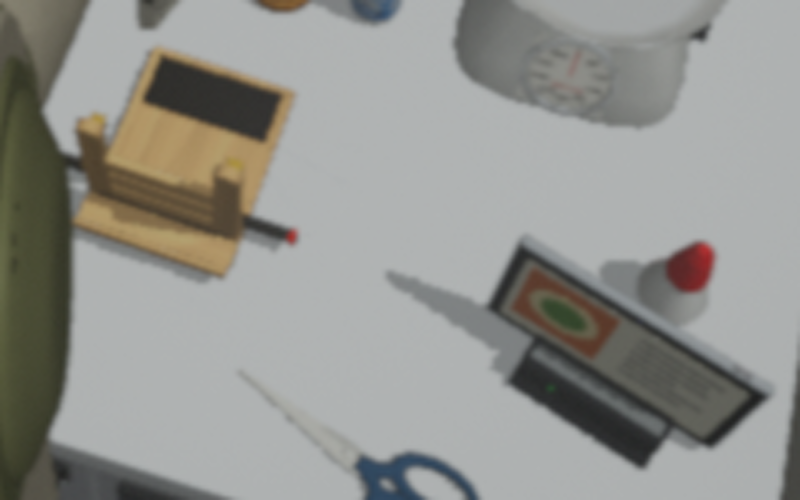

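```bash
cat > fit.py <<'E'
from h import *
from scipy.optimize import least_squares
np.set_printoptions(precision=4,suppress=True)
Rz=lambda a:R.from_euler("z",a).as_matrix(); Ry=lambda a:R.from_euler("y",a).as_matrix()
def stand(p):
    x,y,a,qr,ql=p
    B=lambda v:np.array([x,y,0])+Rz(a)@np.array(v,float)
    Rs=lambda v:B(np.array([-.065,0,.022])+Ry(qr)@np.array(v,float))
    # leg: folded hangs down along rest; foot swings to +x
    L=lambda yy:Rs(np.array([.012,yy,.125])+.124*np.array([np.sin(ql),0,-np.cos(ql)]))
    return B,Rs,L
def tab(p):
    x,y,a,l=p
    return lambda v:np.array([x,y,.010])+Rz(a)@Ry(l)@np.array(v,float)
E
python3 - <<'E'
from fit import *
w=bot.camera("wrist");s=bot.camera("side")
def res(p):
    B,Rs,L=stand(p)
    o=[(w,B([.085,-.065,.014]),243.4,287.7),(w,B([.085,.065,.014]),314.3,270.6),(w,L(.107),321.4,191.4),(s,L(-.107),317.9,261.1),
     (w,Rs([0,.054,.158]),286.6,195.7),(w,Rs([0,-.054,.158]),196.6,220.6),(s,Rs([0,.054,.158]),257.6,225.1),(s,Rs([0,-.054,.158]),298.4,239.5),
     (s,B([.085,.065,.014]),276.5,204.4),(s,B([.085,-.065,.014]),317.9,218.5)]
    return np.concatenate([proj(c,X)-[u,v] for c,X,u,v in o])
r=least_squares(res,[.555,.045,0,-.17,.2]);print(r.x);print(r.fun.reshape(-1,2))
B,Rs,L=stand(r.x);print("bar",L(0),L(.1),L(-.1))
for x in(-.031,-.037):
  for y in(-.065,.065):print(x,y,proj(w,Rs([x,y,.018])), "seen (207.1,186.6),(287.7,166.3)")
def res2(p):
    t=tab(p)
    o=[(s,t([-.005,.1,.14]),386,264),(s,t([.005,.1,.14]),387.8,260.8),(s,t([.005,-.1,.14]),461.6,306.4),(s,t([-.005,-.1,0]),443.6,323.5),(s,t([-.005,.1,0]),377,282.1)]
    return np.concatenate([proj(c,X)-[u,v] for c,X,u,v in o])
r=least_squares(res2,[.47,-.313,-.2,0]);print(r.x);print(r.fun.reshape(-1,2))
c=bot.camera("scene");t=tab(r.x)
for v in([-.005,.1,.14],[-.005,-.1,.14],[-.005,.1,0],[-.005,-.1,0]):print(t(v),proj(c,t(v)))
save(c,"sc1c.png",(150,290,280,460))
E
cd pics; python3 -c "
import cv2
a=cv2.imread('sc1c.png');cv2.imwrite('sc1c.png',cv2.resize(a,(720,560),interpolation=cv2.INTER_CUBIC))"
```

```text
[ 0.5547  0.047  -0.042  -0.0899  0.0616]
[[-1.8748  0.3769]
 [ 1.0668 -0.6609]
 [ 1.5333 -0.5062]
 [ 0.6823  0.0106]
 [ 0.5836  1.603 ]
 [-1.078   0.5759]
 [-1.4451  2.1549]
 [-0.2773  1.8224]
 [-1.0416 -0.5817]
 [ 0.4409 -0.7757]]
bar [0.5092 0.049  0.025 ] [0.5134 0.1489 0.025 ] [ 0.505  -0.0509  0.025 ]
-0.031 -0.065 [206.3833 188.2541] seen (207.1,186.6),(287.7,166.3)
-0.031 0.065 [288.8843 166.2977] seen (207.1,186.6),(287.7,166.3)
-0.037 -0.065 [205.2594 184.4414] seen (207.1,186.6),(287.7,166.3)
-0.037 0.065 [287.8819 162.3884] seen (207.1,186.6),(287.7,166.3)
[ 0.4778 -0.3153 -0.3031 -0.0589]
[[-1.219  -0.4867]
 [-0.9528 -0.5313]
 [ 1.8403  0.6528]
 [ 1.1285  0.8761]
 [-0.9085 -0.8927]]
[ 0.4951 -0.2159  0.1495] [379.8185 177.9753]
[ 0.4354 -0.4068  0.1495] [427.7967 165.2974]
[ 0.5029 -0.2184  0.0097] [373.946  218.5666]
[ 0.4432 -0.4092  0.0097] [420.3912 204.1644]
```

View pics/sc1c.png

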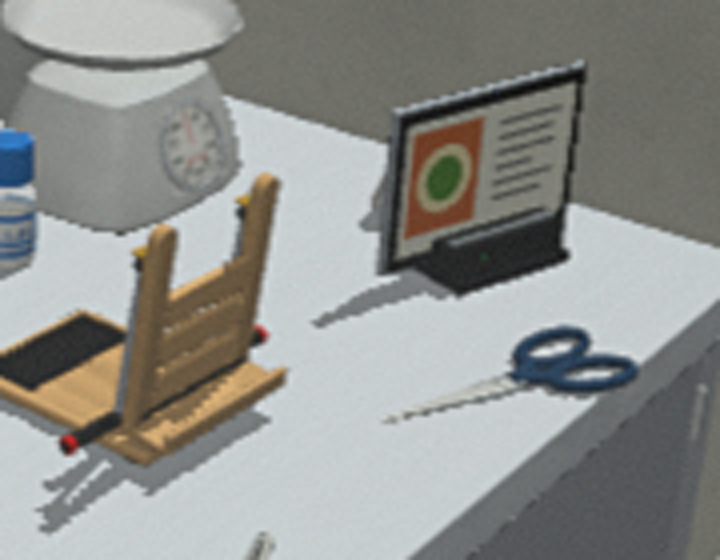

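The scene crop shows the tablet's corners at about (378,177), (426,166) and (375,218), which matches the fit. The bar caps are at about (297,261) and (345,234). I'll refit with all three cameras.

Run:
```python
from fit import *
w=bot.camera("wrist");s=bot.camera("side");c=bot.camera("scene")
def res(p):
    B,Rs,L=stand(p)
    o=[(w,B([.085,-.065,.014]),243.4,287.7),(w,B([.085,.065,.014]),314.3,270.6),(w,L(.107),321.4,191.4),(s,L(-.107),317.9,261.1),
     (w,Rs([0,.054,.158]),286.6,195.7),(w,Rs([0,-.054,.158]),196.6,220.6),(s,Rs([0,.054,.158]),257.6,225.1),(s,Rs([0,-.054,.158]),298.4,239.5),
     (s,B([.085,.065,.014]),276.5,204.4),(s,B([.085,-.065,.014]),317.9,218.5),(c,L(.107),297,260.7),(c,L(-.107),345.5,234),(c,Rs([0,.054,.158]),320.3,207),(c,Rs([0,-.054,.158]),346.7,194.5),
     (w,Rs([-.031,-.065,.018]),207.1,186.6),(w,Rs([-.031,.065,.018]),287.7,166.3)]
    return np.concatenate([proj(c,X)-[u,v] for c,X,u,v in o])
for x0 in(-.17,0):
  r=least_squares(res,[.555,.045,0,x0,.2],loss="soft_l1");print(r.x)
print(r.fun.reshape(-1,2))
B,Rs,L=stand(r.x);print("bar",L(0),L(.1),L(-.1),"tops",Rs([0,.054,.158]),Rs([0,-.054,.158]))
def res2(p):
    t=tab(p)
    o=[(s,t([-.005,.1,.14]),386,264),(s,t([.005,.1,.14]),387.8,260.8),(s,t([.005,-.1,.14]),461.6,306.4),(s,t([-.005,-.1,0]),443.6,323.5),(s,t([-.005,.1,0]),377,282.1),(c,t([-.005,.1,.14]),378.5,177.5),(c,t([-.005,-.1,.14]),426,166.7),(c,t([-.005,.1,0]),375.2,217.7)]
    return np.concatenate([proj(c,X)-[u,v] for c,X,u,v in o])
r=least_squares(res2,[.47,-.313,-.2,0]);print(r.x);print(r.fun.reshape(-1,2)); t=tab(r.x); print(t([0,0,.14]))
```

```text
[ 0.554   0.0465 -0.0483 -0.0886  0.0573]
[ 0.554   0.0465 -0.0483 -0.0886  0.0573]
[[-2.6524 -0.0316]
 [ 0.4112 -0.647 ]
 [ 1.2889 -0.7896]
 [ 0.5583  0.6582]
 [ 0.5087  1.5075]
 [-1.3443 -0.0686]
 [-1.4442  2.2036]
 [-0.3662  2.1129]
 [-0.7228 -0.3947]
 [ 0.6853 -0.3455]
 [-1.3962  0.3793]
 [-0.4829 -1.0736]
 [ 0.3139 -1.2811]
 [-0.2347 -1.4622]
 [-0.8912  0.9897]
 [ 1.1855 -0.1636]]
bar [0.508  0.0488 0.0249] [0.5128 0.1486 0.0249] [ 0.5032 -0.0511  0.0249] tops [0.4778 0.1043 0.1794] [ 0.4725 -0.0036  0.1794]
[ 0.4775 -0.3148 -0.3012 -0.0483]
[[-1.1525 -0.8381]
 [-0.9015 -0.8699]
 [ 1.937   0.147 ]
 [ 0.9743  0.8834]
 [-1.1309 -0.7757]
 [ 1.0581  0.3621]
 [ 1.4489 -1.5446]
 [-1.1918  0.9581]]
[ 0.471  -0.3128  0.1498]
```

```bash
cat > plan.py <<'E'
from fit import *
import sys
SP=[.554,.0465,-.0483]
def SB(v): return np.array([SP[0],SP[1],0])+Rz(SP[2])@np.array(v,float)
def mat(y,z):  # tool axes from y and z in world
    z=np.array(z,float);z/=np.linalg.norm(z);y=np.array(y,float);y-=z*(y@z);y/=np.linalg.norm(y)
    return np.column_stack([np.cross(y,z),y,z])
def rows(wps,jaw,start=None):
    """wps: list of (pos,R,n,jaw)"""
    s=bot.state()
    p,M=start if start else (np.array(s["eef_pos"]),R.from_quat(s["tcp_rot"]).as_matrix())
    out=[]
    for P,Q,n,j in wps:
        rv=R.from_matrix(M.T@Q).as_rotvec()
        for i in range(n):
            d=M.T@((P-p)/(n-i)); r=R.from_matrix(M.T@Q).as_rotvec()/(n-i)
            row=[*np.round(d,4),*np.round(r,3),j]; out.append(row)
            p=p+M@np.array(row[:3]);M=M@R.from_rotvec(row[3:6]).as_matrix()
    for k in range(0,len(out),8):
        print([float(x) for r in out[k:k+8] for x in r])
    print("end",p, "max step",max(np.linalg.norm(r[:3]) for r in out),np.degrees(max(np.linalg.norm(r[3:6]) for r in out)))
    return p,M
def pushR(th=25): return Rz(SP[2])@mat([-1,0,0],[0,-np.sin(np.radians(th)),-np.cos(np.radians(th))])
E
python3 - <<'E'
from plan import *
Q=pushR()
rows([(SB([-.10,.15,.30]),Q,11,0.),(SB([-.092,.095,.06]),Q,5,0.),(SB([-.085,.083,.015]),Q,2,0.)],0)
E
```

```text
[0.0036, 0.0087, 0.0053, 0.036, 0.028, -0.163, 0.0, 0.0019, 0.0094, 0.0051, 0.036, 0.028, -0.163, 0.0, 0.0002, 0.0097, 0.0048, 0.036, 0.028, -0.163, 0.0, -0.0015, 0.0098, 0.0044, 0.036, 0.028, -0.163, 0.0, -0.0032, 0.0096, 0.004, 0.036, 0.028, -0.163, 0.0, -0.0048, 0.0091, 0.0035, 0.036, 0.028, -0.163, 0.0, -0.0063, 0.0083, 0.0031, 0.036, 0.028, -0.163, 0.0, -0.0077, 0.0072, 0.0026, 0.036, 0.028, -0.163, 0.0]
[-0.0088, 0.006, 0.0021, 0.036, 0.028, -0.163, 0.0, -0.0097, 0.0045, 0.0016, 0.036, 0.028, -0.162, 0.0, -0.0103, 0.003, 0.0013, 0.037, 0.028, -0.163, 0.0, -0.0103, -0.0016, 0.0482, -0.0, 0.0, 0.0, 0.0, -0.0103, -0.0016, 0.0481, -0.0, 0.0, 0.0, 0.0, -0.0103, -0.0016, 0.0482, -0.0, 0.0, 0.0, 0.0, -0.0103, -0.0016, 0.0481, -0.0, 0.0, 0.0, 0.0, -0.0103, -0.0016, 0.0482, -0.0, 0.0, 0.0, 0.0]
[-0.004, -0.0035, 0.0229, -0.0, 0.0, 0.0, 0.0, -0.0041, -0.0035, 0.0229, -0.0, 0.0, 0.0, 0.0]
end [0.4731 0.1335 0.015 ] max step 0.04931419673887024 9.710240161038106
```

Request:
{"api": "play_rows", "payload": {
  "deltas": [0.0036,0.0087,0.0053,0.036,0.028,-0.163,0.0,0.002,0.0094,0.005,0.036,0.028,-0.163,0.0,0,0.0097,0.005,0.036,0.028,-0.163,0.0,-0.0015,0.0098,0.0044,0.036,0.028,-0.163,0.0,-0.003,0.0096,0.004,0.036,0.028,-0.163,0.0,-0.005,0.009,0.0035,0.036,0.028,-0.163,0.0,-0.006,0.008,0.003,0.036,0.028,-0.163,0.0,-0.008,0.007,0.0026,0.036,0.028,-0.163,0.0]
}}

```text
clock: 7.08
eef_pos: [0.4645, 0.173, 0.3157]
tcp_rot: [-0.482, 0.86, -0.117, -0.123]
ft_force: [0.4, -0.5, -0.5]
gripper_width: 0.0175
finger_force: 0.0
```

Request:
{"api": "play_rows", "payload": {
  "deltas": [-0.009,0.006,0.002,0.036,0.028,-0.163,0.0,-0.0097,0.0045,0.0016,0.036,0.028,-0.162,0.0,-0.01,0.003,0.0013,0.037,0.028,-0.163,0.0,0,0,0,0,0,0,0]
}}

```text
clock: 7.58
eef_pos: [0.4611, 0.2019, 0.2995]
tcp_rot: [-0.674, 0.706, -0.149, -0.157]
ft_force: [0.9, 0.2, 0.2]
gripper_width: 0.0007
finger_force: 0.0
```

Run:
```python
from plan import *
Q=pushR()
s=bot.state();print(s["clock"],s["qpos"],R.from_quat(s["tcp_rot"]).as_matrix()-Q)
rows([(SB([-.094,.095,.06]),Q,5,0.),(SB([-.087,.083,.015]),Q,2,0.)],0)
```

```text
7.575 [-0.6747  0.355  -0.1076  1.808   0.3364  1.3278  2.1747] [[ 0.0026 -0.0001 -0.0001]
 [-0.0003 -0.0023  0.0003]
 [-0.0003  0.0012 -0.0001]]
[-0.0101, -0.0013, 0.0481, 0.0, 0.0, 0.001, 0.0, -0.0101, -0.0013, 0.0481, 0.0, 0.0, 0.0, 0.0, -0.0101, -0.0013, 0.0481, 0.0, 0.0, 0.001, 0.0, -0.0102, -0.0013, 0.0482, 0.0, 0.0, 0.0, 0.0, -0.0101, -0.0012, 0.0481, 0.0, 0.0, 0.001, 0.0, -0.0041, -0.0035, 0.0229, 0.0, 0.0, -0.0, 0.0, -0.004, -0.0035, 0.023, 0.0, 0.0, -0.0, 0.0]
end [0.4711 0.1336 0.015 ] max step 0.049284581767526446 0.057295779513082325
```

Request:
{"api": "play_rows", "payload": {
  "deltas": [-0.01,-0.0013,0.048,0,0,0,0,-0.01,-0.0013,0.048,0,0,0,0,-0.01,-0.0013,0.048,0,0,0,0,-0.01,-0.0013,0.048,0,0,0,0,-0.01,-0.0013,0.048,0,0,0,0,-0.004,-0.0035,0.023,0,0,0,0,-0.004,-0.0035,0.023,0,0,0,0,0,0,0,0,0,0,0]
}}

```text
clock: 8.57
eef_pos: [0.4722, 0.1303, 0.0158]
tcp_rot: [-0.672, 0.708, -0.15, -0.158]
ft_force: [-0.2, -0.2, 0.7]
gripper_width: 0.0004
finger_force: 0.0
```

Run:
```python
from plan import *
Q=pushR()
c=bot.camera("scene");save(c,"sc2.png",(150,290,250,430));cv2.imwrite("pics/sc2.png",cv2.resize(cv2.imread("pics/sc2.png"),(720,560)))
qr=-.13
w=[]
for ql in np.linspace(.15,.93,9):
    a=ql-qr
    h=np.array([-.065,.022])+np.array([.125*np.sin(qr)+.012*np.cos(qr),.125*np.cos(qr)-.012*np.sin(qr)])
    b=h+.124*np.array([np.sin(a),-np.cos(a)])
    w.append((SB([b[0]-.0235,.083,b[1]-.011]),Q,1,0.)); print(b, w[-1][0])
rows(w,0)
```

```text
[-0.035   0.0283] [0.4995 0.1322 0.0173]
[-0.0236  0.0322] [0.511  0.1317 0.0212]
[-0.0126  0.0372] [0.522  0.1311 0.0262]
[-0.0021  0.0433] [0.5324 0.1306 0.0323]
[0.0077 0.0503] [0.5422 0.1302 0.0393]
[0.0168 0.0583] [0.5513 0.1297 0.0473]
[0.0251 0.0671] [0.5596 0.1293 0.0561]
[0.0325 0.0766] [0.5669 0.129  0.0656]
[0.0389 0.0869] [0.5734 0.1287 0.0759]
[-0.002, -0.0271, -0.0017, 0.001, -0.001, -0.003, 0.0, 0.0016, -0.0114, -0.0035, -0.0, 0.0, -0.0, 0.0, 0.0021, -0.011, -0.0046, -0.0, 0.0, -0.0, 0.0, 0.0026, -0.0105, -0.0054, -0.0, 0.0, -0.0, 0.0, 0.003, -0.0098, -0.0064, -0.0, 0.0, -0.0, 0.0, 0.0033, -0.0091, -0.0072, -0.0, 0.0, -0.0, 0.0, 0.0037, -0.0083, -0.008, -0.0, 0.0, -0.0, 0.0, 0.0041, -0.0074, -0.0087, -0.0, 0.0, -0.0, 0.0]
[0.0043, -0.0064, -0.0093, -0.0, 0.0, -0.0, 0.0]
end [0.5734 0.1287 0.0759] max step 0.027226825007701502 0.19002860271582586
```

View pics/sc2.png

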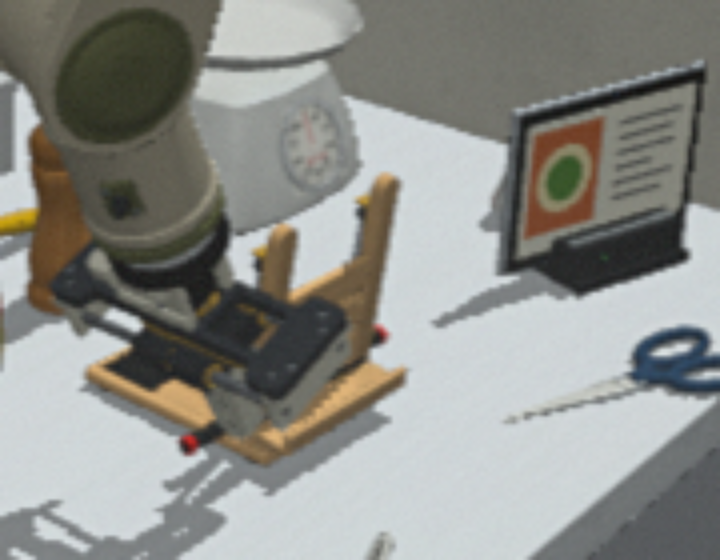

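The hand is leaning outwards in front of the bar's left end, with the red cap at crop (190,442). The stand hasn't moved, so I'll push along the arc.

Request:
{"api": "play_rows", "payload": {
  "deltas": [-0.001,-0.0135,-0.001,0,0,0,0,-0.001,-0.0135,-0.001,0,0,0,0,0.0016,-0.0114,-0.0035,0,0,0,0,0.002,-0.011,-0.0046,0,0,0,0,0.0026,-0.0105,-0.0054,0,0,0,0,0.003,-0.0098,-0.0064,0,0,0,0,0.0033,-0.009,-0.0072,0,0,0,0,0.0037,-0.0083,-0.008,0,0,0,0]
}}

```text
clock: 9.62
eef_pos: [0.5596, 0.1306, 0.0567]
tcp_rot: [-0.674, 0.707, -0.149, -0.156]
ft_force: [-0.4, -0.3, -0.0]
gripper_width: 0.0006
finger_force: 0.0
```

Request:
{"api": "play_rows", "payload": {
  "deltas": [0.004,-0.0074,-0.0087,0,0,0,0,0.0043,-0.0064,-0.0093,0,0,0,0,0,0,0,0,0,0,0]
}}

```text
clock: 10.0
eef_pos: [0.5737, 0.1301, 0.0767]
tcp_rot: [-0.673, 0.707, -0.149, -0.156]
ft_force: [-0.1, -0.5, -0.2]
gripper_width: 0.0002
finger_force: 0.0
```

```bash
cat > meas.py <<'E'
from plan import *
def reds(c,lo=40):
    h=cv2.cvtColor(c["frame"],cv2.COLOR_RGB2HSV)
    m=(((h[...,0]<8)|(h[...,0]>172))&(h[...,1]>150)&(h[...,2]>70)).astype(np.uint8)
    n,l,st,ce=cv2.connectedComponentsWithStats(m)
    return [(ce[i].round(1),int(st[i,4])) for i in range(1,n) if st[i,4]>=3]
E
python3 - <<'E'
from meas import *
for n in("scene","side"):
    c=bot.camera(n)
    print(n,[r for r in reds(c) if r[0][1]>195 and 230<r[0][0]<370])
    for qr,ql in((-.17,.91),(-.13,.85),(-.09,.91),(-.09,.7),(0,.91)):
        B,Rs,L=stand(SP+[qr,ql]);print(qr,ql,proj(c,L(.105)),proj(c,L(-.105)),"tops",proj(c,Rs([0,.054,.158])),proj(c,Rs([0,-.054,.158])))
    save(c,n+"3.png")
a=cv2.imread("pics/scene3.png")[170:290,260:400];b=cv2.imread("pics/side3.png")[190:310,220:360]
cv2.imwrite("pics/m3.png",cv2.resize(np.hstack([a,b]),(798,342),interpolation=cv2.INTER_CUBIC))
E
```

```text
scene [(array([242.4, 228.5]), 33), (array([297.1, 260.1]), 9)]
-0.17 0.91 [274.0055 229.15  ] [323.7626 204.6946] tops [324.5281 207.8616] [350.3154 195.01  ]
-0.13 0.85 [274.3585 232.7227] [323.9667 208.0119] tops [322.6153 206.7616] [348.4356 193.996 ]
-0.09 0.91 [272.6477 231.2207] [322.3115 206.6883] tops [320.698  205.7525] [346.5491 193.0691]
-0.09 0.7 [276.9855 239.8955] [326.3031 214.586 ] tops [320.698  205.7525] [346.5491 193.0691]
0 0.91 [271.349  233.7726] [320.8981 209.1304] tops [316.3863 203.8197] [342.2979 191.3072]
side []
-0.17 0.91 [255.5284 201.063 ] [329.1997 225.5204] tops [254.2251 232.0368] [296.2332 246.4776]
-0.13 0.85 [255.4775 203.3342] [328.6736 227.6966] tops [255.1744 229.6958] [297.1227 244.0741]
-0.09 0.91 [256.3195 201.0495] [329.4773 225.3288] tops [256.1289 227.3977] [298.0095 241.7116]
-0.09 0.7 [254.3772 209.4674] [326.9192 233.789 ] tops [256.1289 227.3977] [298.0095 241.7116]
0 0.91 [257.0931 201.3512] [329.6782 225.4417] tops [258.285  222.4079] [299.9848 236.5705]
```

View pics/m3.png

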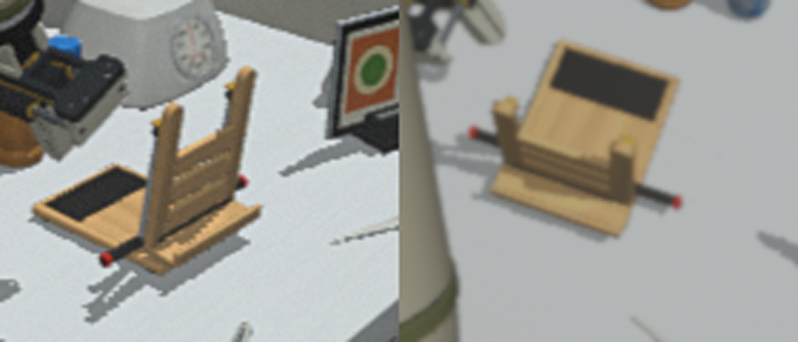

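The push missed: the bar hasn't moved, and its caps are still at scene (297,260) and (345,234). I'll triangulate the caps.

Run:
```python
from meas import *
c=bot.camera("scene");s=bot.camera("side")
px=lambda c,u,v:ray(c,(v/420,u/560))
print("left",tri([px(c,297.1,260.1),px(s,246,236.3)]))
print("right",tri([px(c,345.3,233.9),px(s,317.5,260.9)]))
w=bot.camera("wrist");save(w,"w3.png")
print([bot.landmark_of(q,w)[:1] for q in("leg_bar","stand","rest_hinge")])
st=bot.state();M=R.from_quat(st["tcp_rot"]).as_matrix()
for z in (0,-.02): 
  X=st["eef_pos"]+M@np.array([0,0,z]);print(X,proj(c,X),proj(s,X),proj(w,X))
```

```text
left (array([0.5124, 0.1514, 0.0267]), [0.0007594494497341228, 0.0007594494497342339])
right (array([ 0.5025, -0.0557,  0.0241]), [0.0022205279442115483, 0.0022205279442115214])
[[{'at': [0.3588, 0.6236], 'conf': 0.84}], [{'at': [0.3686, 0.5209], 'conf': 0.67}], [{'at': [0.3495, 0.6621], 'conf': 0.93}]]
[0.5726 0.13   0.0756] [284.8332 233.3729] [259.962  211.9339] [276.8813 244.31  ]
[0.573  0.1384 0.0938] [282.7555 228.4944] [256.8498 207.7572] [276.8128 255.6052]
```

View pics/w3.png

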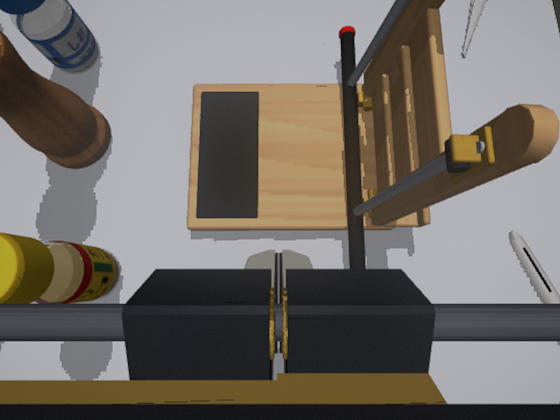

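The wrist view shows the bar at column 350, still folded, with the fingertips at (277,255) having passed it. I'll back out around the end and retry a little further in and lower, in short probed steps.

Run:
```python
from plan import *
Q=pushR()
p,M=rows([(np.array([.56,.21,.12]),Q,2,0.),(np.array([.46,.21,.11]),Q,2,0.),(np.array([.465,.124,.013]),Q,3,0.),(np.array([.472,.124,.013]),Q,1,0.)],0)
rows([(np.array([.512,.122,.013]),Q,4,0.)],0,(p,M))
```

```text
[-0.0266, 0.0082, -0.0369, 0.0, 0.0, 0.0, 0.0, -0.0265, 0.0082, -0.0368, 0.0, 0.0, 0.001, 0.0, 0.0001, 0.05, 0.0055, 0.0, 0.0, -0.0, 0.0, 0.0, 0.0499, 0.0056, 0.0, 0.0, -0.0, 0.0, 0.0122, -0.003, 0.0414, 0.0, 0.0, -0.0, 0.0, 0.0122, -0.0031, 0.0413, 0.0, 0.0, -0.0, 0.0, 0.0123, -0.003, 0.0414, 0.0, 0.0, -0.0, 0.0, -0.0003, -0.007, -0.0001, 0.0, 0.0, -0.0, 0.0]
end [0.472 0.124 0.013] max step 0.05030168983244997 0.057295779513082325
[0.0, -0.01, -0.0, 0.0, 0.0, -0.0, 0.0, 0.0, -0.01, -0.0, 0.0, 0.0, -0.0, 0.0, 0.0, -0.01, -0.0, 0.0, 0.0, -0.0, 0.0, 0.0, -0.0101, -0.0, 0.0, 0.0, -0.0, 0.0]
end [0.512 0.122 0.013] max step 0.0101 0.0
```

Request:
{"api": "play_rows", "payload": {
  "deltas": [-0.0266,0.008,-0.037,0,0,0,0,-0.0266,0.008,-0.037,0,0,0,0,0,0.05,0.0055,0,0,0,0,0,0.05,0.0055,0,0,0,0,0.0122,-0.003,0.0414,0,0,0,0,0.0122,-0.003,0.0414,0,0,0,0,0.0122,-0.003,0.0414,0,0,0,0,0,-0.007,0,0,0,0,0]
}}

```text
clock: 11.4
eef_pos: [0.4709, 0.1211, 0.0121]
tcp_rot: [-0.673, 0.707, -0.149, -0.159]
ft_force: [0.5, 0.8, -0.1]
gripper_width: 0.0002
finger_force: 0.0
```

Request:
{"api": "play_rows", "payload": {
  "deltas": [0,-0.01,0,0,0,0,0,0,-0.01,0,0,0,0,0,0,-0.005,0,0,0,0,0]
}}

```text
clock: 11.78
eef_pos: [0.4988, 0.1236, 0.0139]
tcp_rot: [-0.674, 0.707, -0.149, -0.155]
ft_force: [-0.2, -0.3, 0.0]
gripper_width: 0.0007
finger_force: 0.0
```

Request:
{"api": "play_rows", "payload": {
  "deltas": [0,-0.015,0,0,0,0,0,0,0,0,0,0,0,0]
}}

```text
clock: 12.02
eef_pos: [0.5139, 0.1221, 0.0135]
tcp_rot: [-0.673, 0.707, -0.149, -0.156]
ft_force: [-0.9, -0.9, 1.0]
gripper_width: 0.0005
finger_force: 0.0
```

Run:
```python
from meas import *
c=bot.camera("scene");s=bot.camera("side")
print([r for r in reds(c) if r[0][1]>195 and 230<r[0][0]<370])
f=s["frame"].astype(int);m=((f[...,0]-np.maximum(f[...,1],f[...,2]))>50).astype(np.uint8)
n,l,st,ce=cv2.connectedComponentsWithStats(m)
print([(ce[i].round(1),st[i,4]) for i in range(1,n) if 190<ce[i][1]<290 and 220<ce[i][0]<350])
st=bot.state();print(st["clock"],st["eef_pos"],st["ft_force"])
```

```text
[(array([242.7, 228.5]), 31), (array([297. , 260.2]), 8)]
[(array([317.1, 260.3]), np.int32(9))]
12.125 [0.5124 0.122  0.0134] [0.1533 0.3809 0.209 ]
```

Run:
```python
from meas import *
c=bot.camera("scene");w=bot.camera("wrist")
st=bot.state();M=R.from_quat(st["tcp_rot"]).as_matrix();X=st["eef_pos"]
a=c["frame"][170:290,240:400,::-1].copy();a=cv2.resize(a,(800,600),interpolation=cv2.INTER_CUBIC)
b=cv2.resize(w["frame"][:,:,::-1],(400,300))
o=np.zeros((600,800,3),np.uint8);o[:300,:400]=b
o[300:]=0
o[:300,400:]=cv2.resize(c["frame"][190:280,255:375,::-1],(400,300),interpolation=cv2.INTER_CUBIC)
s=bot.camera("side");o[300:,:400]=cv2.resize(s["frame"][190:280,220:340,::-1],(400,300),interpolation=cv2.INTER_CUBIC)
o[300:,400:]=cv2.resize(w["frame"][180:300,200:360,::-1],(400,300),interpolation=cv2.INTER_CUBIC)
cv2.imwrite("pics/m4.png",o)
print(X,proj(c,X),proj(w,X),proj(s,X))
for P in([.5124,.1514,.0267],[.511,.122,.026]): print(proj(w,np.array(P)),proj(c,np.array(P)))
for q in("leg_bar","leg_hinge","rest_hinge","stand"): print(q,[(r["conf"],np.array(r["at"])*[420,560]) for r in bot.landmark_of(q,w)[:1]])
```

```text
[0.512  0.1221 0.0133] [303.7407 259.9259] [277.4137 244.3458] [256.2136 241.7345]
[279.2085 293.3682] [296.861  259.9556]
[279.1868 241.6752] [304.1963 255.997 ]
leg_bar [(0.94, array([124.698, 278.88 ]))]
leg_hinge []
rest_hinge [(0.78, array([126.882, 299.712]))]
stand []
```

View pics/m4.png

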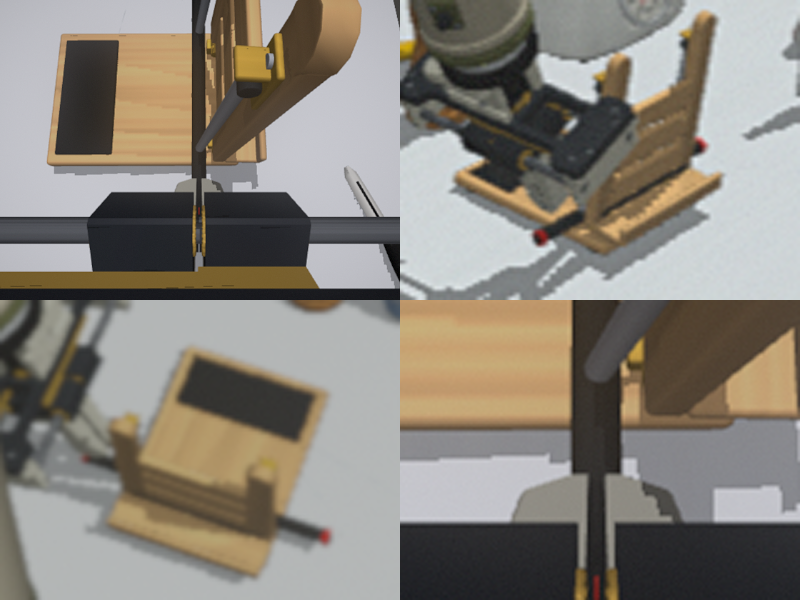

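The wrist crop shows the closed fingers directly over or around the bar, with the red cap visible through the finger slot at (279,296), and no contact force. I'll open, straddle the bar and close gently to feel for it.

Request:
{"api": "play_rows", "payload": {
  "deltas": [-0.006,0,0,0,0,0,0.06,0,0,0,0,0,0,0.06,0,0,0,0,0,0,0.06,0,0,0,0,0,0,0.06,0,0,0,0,0,0,0.06],
  "squeeze": 5
}}

```text
clock: 13.1
eef_pos: [0.5127, 0.1274, 0.0109]
tcp_rot: [-0.674, 0.707, -0.149, -0.156]
ft_force: [1.3, 0.4, -0.3]
gripper_width: 0.0462
finger_force: 0.0
```

Request:
{"api": "play_rows", "payload": {
  "deltas": [0,0,0,0,0,0,0,0,0,0,0,0,0,0,0,0,0,0,0,0,0,0,0,0,0,0,0,0,0,0,0,0,0,0,0],
  "squeeze": 5
}}

```text
clock: 13.72
eef_pos: [0.5127, 0.1275, 0.0109]
tcp_rot: [-0.674, 0.707, -0.149, -0.156]
ft_force: [0.4, -0.1, 0.5]
gripper_width: 0.0054
finger_force: 0.0
```

Run:
```python
from meas import *
c=bot.camera("scene")
print([r for r in reds(c) if r[0][1]>195 and 230<r[0][0]<370])
st=bot.state();print(st["clock"],st["eef_pos"],st["ft_force"],st["gripper_width"],st["finger_force"])
```

```text
[(array([242.4, 228.5]), 33), (array([297. , 260.2]), 8)]
13.775 [0.5127 0.1275 0.0108] [-0.3446  0.6891  0.4223] 0.0022356191358036204 0.0
```

Request:
{"api": "play_rows", "payload": {
  "deltas": [-0.0025,0,0.0054,0,0,0,0,0,0,0,0,0,0,0]
}}

```text
clock: 14.02
eef_pos: [0.5125, 0.1274, 0.0044]
tcp_rot: [-0.674, 0.707, -0.149, -0.157]
ft_force: [0.2, -0.5, -0.6]
gripper_width: 0.0003
finger_force: 0.0
```

Request:
{"api": "play_rows", "payload": {
  "deltas": [-0.0025,0,0.0054,0,0,0,0,0,0,0,0,0,0,0]
}}

```text
clock: 14.28
eef_pos: [0.5125, 0.1275, -0.0015]
tcp_rot: [-0.674, 0.707, -0.149, -0.157]
ft_force: [0.3, 0.3, -1.1]
gripper_width: 0.0004
finger_force: 0.0
```

Run:
```python
from meas import *
c=bot.camera("scene");w=bot.camera("wrist");s=bot.camera("side")
print([r for r in reds(c) if r[0][1]>195 and 230<r[0][0]<370],[r for r in reds(w)],[r for r in reds(s)])
st=bot.state();print(st["clock"],st["eef_pos"],st["ft_force"],st["gripper_width"],st["finger_force"])
for q in("leg_bar","leg_hinge","rest_hinge","stand","ledge"):
  for n,k in(("w",w),("c",c),("s",s)):
    print(q,n,[(r["conf"],(np.array(r["at"])*[420,560]).round()) for r in bot.landmark_of(q,k)[:1]])
```

```text
[(array([242.8, 228.5]), 33), (array([297. , 260.4]), 7)] [(array([278.4, 285.1]), 19)] [(array([ 2.7, 19.3]), 94), (array([18.8, 20.1]), 13), (array([29.4, 50.9]), 28), (array([ 7., 53.]), 3), (array([224.2,  75.4]), 282), (array([238.5, 100.5]), 4), (array([280.2, 112.7]), 246), (array([438.9, 269.9]), 68)]
14.425 [ 0.5127  0.1275 -0.0011] [ 0.3981 -0.4125  0.8124] 0.0006418734340726465 0.0
leg_bar w [(0.7, array([105., 278.]))]
leg_bar c []
leg_bar s [(0.38, array([251., 280.]))]
leg_hinge w []
leg_hinge c [(0.6, array([213., 331.]))]
leg_hinge s [(0.85, array([230., 279.]))]
rest_hinge w [(0.73, array([106., 301.]))]
rest_hinge c []
rest_hinge s [(0.85, array([251., 280.]))]
stand w [(0.73, array([124., 204.]))]
stand c [(0.73, array([248., 309.]))]
stand s [(0.6, array([239., 289.]))]
ledge w [(0.9, array([102., 316.]))]
ledge c [(0.88, array([246., 326.]))]
ledge s [(0.58, array([253., 275.]))]
```

Run:
```python
from meas import *
w=bot.camera("wrist");s=bot.camera("side")
g=cv2.cvtColor(w["frame"],cv2.COLOR_RGB2GRAY)
print("wrist cols 236..322"); 
for r in range(212,300,4): print(r,g[r,236:324:4])
gs=cv2.cvtColor(s["frame"],cv2.COLOR_RGB2GRAY)
print("side cols 234..272")
for r in range(222,250,2): print(r,gs[r,234:274:2])
X=bot.state()["eef_pos"];M=R.from_quat(bot.state()["tcp_rot"]).as_matrix()
for z in(0,-.02,-.04): P=X+M@[0,0,z];print(P,proj(w,P),proj(s,P))
for y in(.10,.12,.14,.15): print(y,proj(w,np.array([.512,y,.03])),proj(s,np.array([.512,y,.03])))
```

```text
wrist cols 236..322
212 [162 162 161 162 162 162 160 160 107  48  50  46  41  37 160 162 108  94
  93  92 112  76]
216 [115 114 116 114 114 114 114 113  69  48  50  47  43  38 110 109  95  97
  96  97  96  97]
220 [137 136 137 136 135 136 135 134  88  50  52  50  44  38 134 134 133 131
 133 133 133 133]
224 [134 133 133 133 134 132 132 131  87  51  50  49  44  39 131 131 131 131
 130 131 130 130]
228 [133 134 134 131 133 133 132 132  88  50  49  49  41  39 132 130 129 129
 131 130 130 130]
232 [192 193 193 190 190 189 130 127  85  49  49  51  43  37 163 152 130 130
 130 130 130 131]
236 [190 192 189 190 190 189 189 189  81  49  52  50  47  37 188 170 130 129
 131 130 130 131]
240 [190 191 190 190 188 190 190 189  82  49  50  50  45  37 187 170 131 129
 131 130 130 131]
244 [189 189 188 188 190 189 189 188  81  50  47  47  48  37 188 170 131 130
 130 131 131 131]
248 [190 190 189 189 188 189 190 189  81  43  49  49  42  33 189 167 131 129
 130 128 129 132]
252 [190 191 189 190 190 192 158 133 136 136  45  44 135 135 110 136 131 129
 131 129 129 131]
256 [189 189 189 185 135 135 135 13
[... 1871 characters left out ...]
37 133 131 132 131 131 127 116  82  73  71  81  95  89  85
  93 113]
244 [132 146 146 153 163 162 166 158 154 147 141  99  72  71  76  83  85  90
  94  87]
246 [131 131 131 132 133 135 143 147 148 151 166 115  73  71  73  91  93  88
  86  86]
248 [169 168 158 143 132 131 131 131 132 132 131 114  98  75  65  72  80  86
  94  92]
[ 0.5127  0.1275 -0.001 ] [277.2466 244.3325] [254.626  243.1417]
[0.5131 0.136  0.0171] [277.2087 255.6281] [251.5456 239.4162]
[0.5135 0.1444 0.0352] [277.1624 269.4024] [248.3992 235.6108]
0.1 [276.1541 187.6068] [263.6426 241.4516]
0.12 [277.8793 223.6823] [256.7145 239.3994]
0.14 [279.6753 261.2381] [249.8168 237.3562]
0.15 [280.6013 280.5998] [246.3794 236.338 ]
```

Request:
{"api": "play_rows", "payload": {
  "deltas": [0,0.02,0,0,0,0,0,0,0.018,0,0,0,0,0,0,0,0,0,0,0,0]
}}

```text
clock: 15.65
eef_pos: [0.4735, 0.1295, -0.0009]
tcp_rot: [-0.674, 0.706, -0.149, -0.157]
ft_force: [-0.4, 0.8, -0.2]
gripper_width: 0.0007
finger_force: 0.0
```

Request:
{"api": "play_rows", "payload": {
  "deltas": [-0.0021,0,0.0045,0,0,0,0,0,0,0,0,0,0,0]
}}

```text
clock: 15.9
eef_pos: [0.4753, 0.1293, -0.0064]
tcp_rot: [-0.674, 0.707, -0.149, -0.157]
ft_force: [-0.2, -0.6, 0.4]
gripper_width: 0.0007
finger_force: 0.0
```

Request:
{"api": "play_rows", "payload": {
  "deltas": [-0.0021,0,0.0045,0,0,0,0,0,0,0,0,0,0,0]
}}

```text
clock: 16.15
eef_pos: [0.4748, 0.1291, -0.0114]
tcp_rot: [-0.674, 0.707, -0.149, -0.157]
ft_force: [0.6, 0.0, -0.3]
gripper_width: 0.0004
finger_force: 0.0
```

Request:
{"api": "play_rows", "payload": {
  "deltas": [-0.0013,0,0.0027,0,0,0,0,0,0,0,0,0,0,0]
}}

```text
clock: 16.4
eef_pos: [0.4747, 0.1293, -0.0142]
tcp_rot: [-0.674, 0.707, -0.149, -0.157]
ft_force: [-0.1, -0.6, 0.2]
gripper_width: 0.0007
finger_force: 0.0
```

Request:
{"api": "play_rows", "payload": {
  "deltas": [-0.0025,0,0.0054,0,0,0,0,0,0,0,0,0,0,0]
}}

```text
clock: 16.65
eef_pos: [0.4746, 0.1293, -0.0203]
tcp_rot: [-0.674, 0.707, -0.149, -0.157]
ft_force: [0.3, 0.2, -0.2]
gripper_width: 0.0003
finger_force: 0.0
```

Request:
{"api": "play_rows", "payload": {
  "deltas": [-0.0017,0,0.0036,0,0,0,0,0,0,0,0,0,0,0]
}}

```text
clock: 16.9
eef_pos: [0.4747, 0.1293, -0.0242]
tcp_rot: [-0.674, 0.707, -0.149, -0.157]
ft_force: [0.3, -0.0, 0.0]
gripper_width: 0.0006
finger_force: 0.0
```

Run:
```python
from meas import *
st=bot.state();print(st["clock"],st["eef_pos"],st["ft_force"])
M=R.from_quat(st["tcp_rot"]).as_matrix();X=st["eef_pos"]
w=bot.camera("wrist");s=bot.camera("side");c=bot.camera("scene")
for a in(.0075,-.0075):
  for z in(0,-.02,-.04,-.06): P=X+M@[a,0,z];print(a,z,P,"w",proj(w,P),"s",proj(s,P),"c",proj(c,P))
g=cv2.cvtColor(w["frame"],cv2.COLOR_RGB2GRAY)
for r in range(236,276,3): print(r,g[r,230:330:4])
g=cv2.cvtColor(s["frame"],cv2.COLOR_RGB2GRAY)
for r in range(226,262,2): print(r,g[r,226:272:2])
```

```text
16.9 [ 0.4747  0.1293 -0.0242] [ 0.3449 -0.0213  0.0169]
0.0075 0 [ 0.4743  0.1225 -0.021 ] w [277.2266 232.6347] s [252.0635 258.5766] c [314.3813 275.9488]
0.0075 -0.02 [ 0.4747  0.131  -0.0029] w [277.1855 242.8693] s [248.9518 255.009 ] c [312.5734 271.4452]
0.0075 -0.04 [0.4751 0.1394 0.0153] w [277.1352 255.3732] s [245.7734 251.3649] c [310.7306 266.8544]
0.0075 -0.06 [0.4756 0.1478 0.0334] w [277.0724 270.9953] s [242.526  247.6417] c [308.8517 262.1738]
-0.0075 0 [ 0.475   0.1361 -0.0273] w [277.2108 255.7129] s [247.6664 257.8714] c [310.9948 280.0006]
-0.0075 -0.02 [ 0.4754  0.1445 -0.0092] w [277.1689 268.0184] s [244.5263 254.317 ] c [309.1465 275.5164]
-0.0075 -0.04 [0.4758 0.153  0.0089] w [277.1178 282.9964] s [241.3191 250.6867] c [307.2622 270.9449]
-0.0075 -0.06 [0.4762 0.1614 0.0271] w [277.0544 301.6234] s [238.0428 246.9781] c [305.3409 266.2837]
236 [104 107 109 108 107 107 108 108 108 109 110 109 109 109 111 110 108 110
 111 108 160 160 158 160 160]
239 [104 108 109 108 108 109 107 107 109 106 106 136 136 135 136 137 145 108
 111 107 159 160 159 160 160]
242 [
[... 2285 characters left out ...]
88  84]
248 [117 101 107 111  99 130 149 149 132 114 127 130 132 132 132 114  98  75
  65  72  79  86  94]
250 [104 100 124 128 115  99 123 146 148 128 130 136 132 131 132 136 123 112
 105  95  76  70  73]
252 [ 98 122 133 131 130 116  99 121 147 151 167 171 151 131 141 158 156 150
 138 114 112 105  94]
254 [113 171 172 159 143 132 125 128 154 174 180 177 142 134 152 158 159 159
 156 123 114 113 113]
256 [146 180 181 180 178 171 162 172 180 180 178 167 133 132 142 149 152 156
 157 148 130 126 121]
258 [169 181 181 181 181 181 180 180 181 178 149 143 130 120 106 112 134 143
 146 151 154 156 154]
260 [170 180 180 181 181 181 181 181 181 180 172 168 148 139 129 121 109 106
 115 136 141 149 150]
```

Both views show the fingertips about 33 mm short of the reported TCP: the tip is at wrist row 250 and side (246,251). The closed hand therefore passed over the bar. I'll replan with tip = TCP − 33 mm along the tool axis.

```bash
cat >> plan.py <<'E'
D=.033
def tip(P,Q): return np.array(P)+Q@np.array([0,0,D])
E
python3 - <<'E'
from plan import *
Q=pushR();qr=-.13;w=[(tip(SB([-.080,.083,.013]),Q),Q,2,0.)]
for ql in np.linspace(.07,.94,12):
    a=ql-qr
    h=np.array([-.065,.022])+np.array([.125*np.sin(qr)+.012*np.cos(qr),.125*np.cos(qr)-.012*np.sin(qr)])
    b=h+.124*np.array([np.sin(a),-np.cos(a)])
    w.append((tip(SB([b[0]-.0235,.083,b[1]-.012]),Q),Q,1,0.))
rows(w,0)
E
```

```text
[0.006, -0.0016, -0.0011, -0.0, 0.0, 0.0, 0.0, 0.0059, -0.0015, -0.001, -0.0, 0.0, 0.0, 0.0, 0.0004, -0.0119, -0.0009, -0.0, 0.0, 0.0, 0.0, 0.001, -0.0095, -0.0021, -0.0, 0.0, 0.0, 0.0, 0.0013, -0.0093, -0.0028, -0.0, 0.0, 0.0, 0.0, 0.0016, -0.009, -0.0035, -0.0, 0.0, 0.0, 0.0, 0.0019, -0.0088, -0.004, -0.0, 0.0, 0.0, 0.0, 0.0022, -0.0083, -0.0047, -0.0, 0.0, 0.0, 0.0]
[0.0025, -0.0079, -0.0053, -0.0, 0.0, 0.0, 0.0, 0.0027, -0.0074, -0.0058, -0.0, 0.0, 0.0, 0.0, 0.003, -0.0069, -0.0063, -0.0, 0.0, 0.0, 0.0, 0.0031, -0.0063, -0.0068, -0.0, 0.0, 0.0, 0.0, 0.0034, -0.0057, -0.0073, -0.0, 0.0, 0.0, 0.0, 0.0036, -0.005, -0.0076, -0.0, 0.0, 0.0, 0.0]
end [0.5733 0.1147 0.0461] max step 0.011940686747419514 0.0
```

Request:
{"api": "play_rows", "payload": {
  "deltas": [0.006,-0.0015,-0.001,0,0,0,0,0.006,-0.0015,-0.001,0,0,0,0,0.0004,-0.012,-0.001,0,0,0,0,0.001,-0.0095,-0.002,0,0,0,0,0.0013,-0.0093,-0.0028,0,0,0,0]
}}

```text
clock: 17.68
eef_pos: [0.5088, 0.1177, -0.0106]
tcp_rot: [-0.674, 0.707, -0.149, -0.156]
ft_force: [-1.8, 0.4, -0.2]
gripper_width: 0.0002
finger_force: 0.3
```

Run:
```python
from meas import *
c=bot.camera("scene");w=bot.camera("wrist")
print([r for r in reds(c) if r[0][1]>195 and 230<r[0][0]<370],reds(w))
```

```text
[(array([242.8, 228.6]), 31), (array([292.5, 256.5]), 10)] []
```

The bar is moving now: force is −1.8 N and the cap is at (292.5,256.5). I'll continue the arc.

Request:
{"api": "play_rows", "payload": {
  "deltas": [0.0016,-0.009,-0.0035,0,0,0,0,0.0019,-0.0088,-0.004,0,0,0,0,0.0022,-0.0083,-0.0047,0,0,0,0,0.0025,-0.008,-0.0053,0,0,0,0,0.0027,-0.0074,-0.0058,0,0,0,0,0.003,-0.007,-0.0063,0,0,0,0,0.003,-0.0063,-0.0068,0,0,0,0]
}}

```text
clock: 18.65
eef_pos: [0.5633, 0.1151, 0.0301]
tcp_rot: [-0.674, 0.707, -0.149, -0.156]
ft_force: [0.9, 0.4, 1.0]
gripper_width: 0.0003
finger_force: 0.0
```

Request:
{"api": "play_rows", "payload": {
  "deltas": [0.0034,-0.0057,-0.0073,0,0,0,0,0.0036,-0.005,-0.0076,0,0,0,0,0,0,0,0,0,0,0]
}}

```text
clock: 19.02
eef_pos: [0.5742, 0.1147, 0.0467]
tcp_rot: [-0.673, 0.707, -0.149, -0.156]
ft_force: [-0.0, -0.2, -0.4]
gripper_width: 0.0006
finger_force: 0.0
```

Run:
```python
from meas import *
c=bot.camera("scene");w=bot.camera("wrist");s=bot.camera("side")
print([r for r in reds(c) if r[0][1]>195 and 230<r[0][0]<370],reds(w))
for qr,ql in((-.17,.91),(-.17,.83),(-.13,.85),(-.09,.91),(-.09,.83),(0,.91)):
    B,Rs,L=stand(SP+[qr,ql]);print(qr,ql,proj(c,L(.105)),proj(w,L(-.105)),proj(c,Rs([0,-.054,.158])))
g=c["frame"][180:215:1,330:365].astype(int);m=(g[...,0]-g[...,2])>60
ys,xs=np.nonzero(m);print("wood top",ys.min()+180,xs[ys==ys.min()]+330, xs[ys==ys.min()+3]+330)
```

```text
[(array([243. , 228.6]), 32), (array([285.7, 250. ]), 11)] [(array([305.2,   5.7]), 112), (array([ 53.1, 271.1]), 180)]
-0.17 0.91 [274.0055 229.15  ] [245.8879 -56.8278] [350.3154 195.01  ]
-0.17 0.83 [275.3467 232.592 ] [255.283  -43.4583] [350.3154 195.01  ]
-0.13 0.85 [274.3585 232.7227] [249.581  -40.7895] [348.4356 193.996 ]
-0.09 0.91 [272.6477 231.2207] [238.9248 -44.0056] [346.5491 193.0691]
-0.09 0.83 [274.163  234.5901] [249.2335 -32.2   ] [346.5491 193.0691]
0 0.91 [271.349  233.7726] [233.0346 -30.0682] [342.2979 191.3072]
wood top 193 [346] [344 345 346]
```

Run:
```python
from plan import *
c=bot.camera("scene")
qs=np.linspace(.1,.9,81);qr=-.09
e=[np.linalg.norm(proj(c,stand(SP+[qr,q])[2](.105))-[285.7,250.0]) for q in qs];ql=qs[np.argmin(e)];print(ql,min(e))
Q=pushR()
def bar(ql):
    a=ql-qr;h=np.array([-.065,.022])+np.array([.125*np.sin(qr)+.012*np.cos(qr),.125*np.cos(qr)-.012*np.sin(qr)])
    return h+.124*np.array([np.sin(a),-np.cos(a)])
b=bar(ql);print(b)
z=b[1]-.022
p=rows([(tip(SB([.02,.15,.12]),Q),Q,2,0.),(tip(SB([b[0]-.06,.15,.10]),Q),Q,2,0.),(tip(SB([b[0]-.045,.081,z]),Q),Q,3,0.)],0)
w=[(tip(SB([b[0]-.023,.081,z]),Q),Q,2,0.)]
for q in np.linspace(ql,.95,9)[1:]:
    k=bar(q);w.append((tip(SB([k[0]-.0235,.081,k[1]-.022]),Q),Q,1,0.))
rows(w,0,p)
```

```text
0.41000000000000003 1.1815128799984673
[-0.0048  0.0388]
[-0.0211, -0.0021, -0.0343, 0.0, 0.0, 0.0, 0.0, -0.021, -0.0022, -0.0343, 0.0, 0.0, 0.001, 0.0, -0.0042, 0.0424, 0.0091, 0.0, 0.0, -0.0, 0.0, -0.0042, 0.0425, 0.0091, 0.0, 0.0, -0.0, 0.0, 0.0091, -0.005, 0.0349, 0.0, 0.0, -0.0, 0.0, 0.0091, -0.005, 0.0348, 0.0, 0.0, -0.0, 0.0, 0.0091, -0.0051, 0.0349, 0.0, 0.0, -0.0, 0.0]
end [ 0.5075  0.1159 -0.0132] max step 0.043665776072342975 0.057295779513082325
[0.0, -0.011, -0.0, 0.0, 0.0, -0.0, 0.0, 0.0, -0.011, -0.0, 0.0, 0.0, -0.0, 0.0, 0.0018, -0.0067, -0.0039, 0.0, 0.0, -0.0, 0.0, 0.002, -0.0069, -0.0043, 0.0, 0.0, -0.0, 0.0, 0.0022, -0.0065, -0.0047, 0.0, 0.0, -0.0, 0.0, 0.0024, -0.0062, -0.0051, 0.0, 0.0, -0.0, 0.0, 0.0025, -0.0058, -0.0055, 0.0, 0.0, -0.0, 0.0, 0.0027, -0.0054, -0.0058, 0.0, 0.0, -0.0, 0.0]
[0.0029, -0.005, -0.0061, 0.0, 0.0, -0.0, 0.0, 0.003, -0.0044, -0.0064, 0.0, 0.0, -0.0, 0.0]
end [0.5763 0.1125 0.0329] max step 0.011 0.0
```

Request:
{"api": "play_rows", "payload": {
  "deltas": [-0.021,-0.002,-0.0343,0,0,0,0,-0.021,-0.002,-0.0343,0,0,0,0,-0.0042,0.0424,0.009,0,0,0,0,-0.0042,0.0424,0.009,0,0,0,0,0.009,-0.005,0.035,0,0,0,0,0.009,-0.005,0.035,0,0,0,0,0.009,-0.005,0.035,0,0,0,0]
}}

```text
clock: 20.1
eef_pos: [0.5075, 0.1156, -0.0141]
tcp_rot: [-0.674, 0.706, -0.149, -0.156]
ft_force: [1.6, -0.5, -0.1]
gripper_width: 0.0004
finger_force: 0.0
```

Request:
{"api": "play_rows", "payload": {
  "deltas": [0,-0.011,0,0,0,0,0,0,-0.011,0,0,0,0,0,0.0018,-0.0067,-0.004,0,0,0,0,0.002,-0.007,-0.0043,0,0,0,0,0.0022,-0.0065,-0.0047,0,0,0,0,0.0024,-0.0062,-0.005,0,0,0,0]
}}

```text
clock: 20.85
eef_pos: [0.5564, 0.1138, 0.0073]
tcp_rot: [-0.674, 0.707, -0.149, -0.156]
ft_force: [-1.4, 0.8, -0.2]
gripper_width: 0.0007
finger_force: 0.4
```

Request:
{"api": "play_rows", "payload": {
  "deltas": [0.0025,-0.0058,-0.0055,0,0,0,0,0.0027,-0.0054,-0.0058,0,0,0,0,0.003,-0.005,-0.006,0,0,0,0,0.003,-0.0044,-0.0064,0,0,0,0,0,0,0,0,0,0,0]
}}

```text
clock: 21.48
eef_pos: [0.5772, 0.1125, 0.0334]
tcp_rot: [-0.674, 0.707, -0.149, -0.156]
ft_force: [-0.3, 0.0, -0.6]
gripper_width: 0.0005
finger_force: 0.0
```

```bash
cat >> meas.py <<'E'
def fitjoints(c,cap,qr=-.09):
    qs=np.linspace(0,1.1,111)
    e=[np.linalg.norm(proj(c,stand(SP+[qr,q])[2](.105))-cap) for q in qs];return qs[np.argmin(e)].round(3),min(e).round(2)
E
python3 - <<'E'
from meas import *
c=bot.camera("scene")
rr=[r for r in reds(c) if r[0][1]>195 and 230<r[0][0]<370];print(rr)
for r in rr: print([fitjoints(c,r[0],q) for q in(-.17,-.09,0)])
g=c["frame"][170:225,305:365].astype(int);m=(g[...,0]-g[...,2])>60
for r in range(10,40,2): print(r+170,"".join(".#"[v] for v in m[r]))
E
```

```text
[(array([242.6, 228.5]), 32), (array([273.4, 231.1]), 9)]
[(np.float64(1.08), np.float64(29.96)), (np.float64(1.1), np.float64(27.73)), (np.float64(1.1), np.float64(25.55))]
[(np.float64(0.88), np.float64(1.27)), (np.float64(0.91), np.float64(0.76)), (np.float64(0.94), np.float64(3.0))]Traceback (most recent call last):
  File "<stdin>", line 6, in <module>
  File "<stdin>", line 6, in <genexpr>
TypeError: string indices must be integers, not 'numpy.bool'
```

Run:
```python
from plan import *
Q=pushR();X=bot.state()["eef_pos"]
p0=(X+Rz(SP[2])@np.array([.010,0,0]),Q)
t=lambda x,y,z:tip(SB([x,y,z]),Q)
p=rows([(t(.0,.15,.16),Q,3,0.),(t(-.135,.15,.165),Q,3,0.),(t(-.13,.055,.148),Q,2,0.)],0,p0)
rows([(t(-.040,.055,.145),Q,8,0.)],0,p)
```

```text
[-0.0072, 0.0099, -0.039, 0.0, 0.0, 0.0, 0.0, -0.0072, 0.0099, -0.039, 0.0, 0.0, 0.0, 0.0, -0.0071, 0.01, -0.039, 0.0, 0.0, 0.0, 0.0, 0.0007, 0.045, -0.0015, 0.0, 0.0, 0.0, 0.0, 0.0007, 0.045, -0.0015, 0.0, 0.0, 0.0, 0.0, 0.0007, 0.045, -0.0015, 0.0, 0.0, 0.0, 0.0, 0.0395, -0.0025, 0.0278, 0.0, 0.0, 0.0, 0.0, 0.0394, -0.0025, 0.0277, 0.0, 0.0, 0.0, 0.0]
end [0.4261 0.0938 0.1181] max step 0.0483667240982889 0.0
[-0.0002, -0.0113, 0.0003, 0.0, 0.0, 0.0, 0.0, -0.0001, -0.0112, 0.0003, 0.0, 0.0, 0.0, 0.0, -0.0002, -0.0113, 0.0004, 0.0, 0.0, 0.0, 0.0, -0.0001, -0.0112, 0.0003, 0.0, 0.0, 0.0, 0.0, -0.0002, -0.0113, 0.0004, 0.0, 0.0, 0.0, 0.0, -0.0001, -0.0112, 0.0003, 0.0, 0.0, 0.0, 0.0, -0.0002, -0.0113, 0.0004, 0.0, 0.0, 0.0, 0.0, -0.0001, -0.0112, 0.0003, 0.0, 0.0, 0.0, 0.0]
end [0.516  0.0894 0.1151] max step 0.011308846094982457 0.0
```

Request:
{"api": "play_rows", "payload": {
  "deltas": [0,-0.005,0,0,0,0,0,0,-0.005,0,0,0,0,0,0,0,0,0,0,0,0]
}}

```text
clock: 21.9
eef_pos: [0.5824, 0.1121, 0.031]
tcp_rot: [-0.674, 0.706, -0.147, -0.16]
ft_force: [-11.6, 2.4, -4.9]
gripper_width: 0.0004
finger_force: 5.3
```

Run:
```python
from meas import *
c=bot.camera("scene")
r=[r for r in reds(c) if r[0][1]>195 and 250<r[0][0]<370];print(r,[fitjoints(c,r[0][0],q) for q in(-.17,-.09,0)])
g=c["frame"][170:225,305:365].astype(int);m=(g[...,0]-g[...,2])>50
for k in range(10,40,2): print(k+170,"".join(".#"[int(v)] for v in m[k]))
```

```text
[(array([272.1, 231.1]), 9)] [(np.float64(0.89), np.float64(2.47)), (np.float64(0.92), np.float64(0.48)), (np.float64(0.96), np.float64(1.83))]
180 ............................................................
182 ............................................................
184 ............................................................
186 ............................................................
188 ............................................................
190 ............................................................
192 ......................................##....................
194 .....................................####...................
196 .....................................##.....................
198 .................................###........................
200 ..................................##........................
202 ............................................................
204 ...................................#.#......................
206 ...........######...........................................
208 ..........####..............................................
```

Request:
{"api": "play_rows", "payload": {
  "deltas": [0,0.015,0,0,0,0,0,-0.0072,0.005,-0.039,0,0,0,0,-0.0072,0.005,-0.039,0,0,0,0,-0.0072,0.005,-0.039,0,0,0,0,0.0007,0.045,-0.0015,0,0,0,0,0.0007,0.045,-0.0015,0,0,0,0,0.0007,0.045,-0.0015,0,0,0,0]
}}

```text
clock: 22.82
eef_pos: [0.4239, 0.189, 0.1351]
tcp_rot: [-0.674, 0.707, -0.149, -0.156]
ft_force: [0.5, 0.4, 1.1]
gripper_width: 0.0004
finger_force: 0.0
```

Run:
```python
from meas import *
c=bot.camera("scene")
r=[r for r in reds(c) if r[0][1]>195 and 250<r[0][0]<370];print(r,[fitjoints(c,q[0],-.09) for q in r])
Q=pushR();t=lambda x,y,z:tip(SB([x,y,z]),Q)
rows([(t(-.13,.055,.148),Q,2,0.)],0)
```

```text
[(array([272.4, 231.2]), 9)] [(np.float64(0.91), np.float64(0.25))]
[0.0394, -0.0061, 0.0278, 0.0, 0.0, 0.002, 0.0, 0.0393, -0.0061, 0.0278, 0.001, 0.0, 0.002, 0.0]
end [0.4261 0.0938 0.1181] max step 0.048604629409141675 0.1281172578150919
```

The leg stays at 0.91. Next I'll push the left stile back from the front.

Request:
{"api": "play_rows", "payload": {
  "deltas": [0.0394,-0.006,0.0278,0,0,0,0,0.0394,-0.006,0.0278,0,0,0,0,0,-0.011,0,0,0,0,0,0,-0.011,0,0,0,0,0,0,-0.011,0,0,0,0,0,0,-0.011,0,0,0,0,0]
}}

```text
clock: 23.62
eef_pos: [0.4773, 0.0923, 0.1175]
tcp_rot: [-0.674, 0.706, -0.149, -0.156]
ft_force: [-1.8, 0.0, 0.8]
gripper_width: 0.0001
finger_force: 0.5
```

Request:
{"api": "play_rows", "payload": {
  "deltas": [0,-0.011,0,0,0,0,0,0,-0.011,0,0,0,0,0,0,-0.011,0,0,0,0,0,0,-0.011,0,0,0,0,0,0,0,0,0,0,0,0]
}}

```text
clock: 24.25
eef_pos: [0.5212, 0.0891, 0.1176]
tcp_rot: [-0.673, 0.707, -0.149, -0.156]
ft_force: [-0.7, -0.6, -0.3]
gripper_width: 0.0007
finger_force: 0.0
```

```bash
cat >> meas.py <<'E'
def both(c,cap):
    best=[]
    for qr in np.linspace(-.2,.6,81):
        best.append((np.linalg.norm(proj(c,stand(SP+[qr,.91])[2](.105))-cap),qr))
    return min(best)
E
python3 - <<'E'
from meas import *
c=bot.camera("scene");w=bot.camera("wrist")
r=[r for r in reds(c) if r[0][1]>195 and 250<r[0][0]<370];print(r,[both(c,q[0]) for q in r])
print(bot.state()["eef_pos"],bot.state()["ft_force"])
print([(q,[(k["conf"],(np.array(k["at"])*[420,560]).round()) for k in bot.landmark_of(q,c)[:1]]) for q in("leg_bar","leg_hinge")])
for qr in(0,.1,.2,.3,.43): print(qr,proj(c,stand(SP+[qr,.91])[1]([.012,0,.125])),proj(c,stand(SP+[qr,.91])[2](0)))
E
```

```text
[(array([269. , 246.7]), 7)] [(np.float64(0.37109648729101363), np.float64(0.37999999999999995))]
[0.5202 0.0892 0.1175] [ 0.1534 -0.026   0.111 ]
[('leg_bar', [(0.67, array([232., 292.]))]), ('leg_hinge', [(0.6, array([209., 313.]))])]
0 [325.502  207.3507] [297.2527 220.8899]
0.1 [321.8392 206.5326] [296.023  223.9002]
0.2 [318.2713 206.1646] [295.1004 227.1287]
0.3 [314.8345 206.2425] [294.4889 230.5441]
0.43 [310.6171 206.9944] [294.161  235.2109]
```

The rest has fallen back: the cap is at (269,246.7), which gives about 0.38–0.43 rad. I'll retreat and go above the tablet.

```bash
cat >> plan.py <<'E'
TP=[.4775,-.3148,-.3012,-.048]
E
python3 - <<'E'
from plan import *
Q0=pushR();t=tab(TP);d=Rz(TP[2])@np.array([-1,0,0])
Q=mat(d,[0,0,-1]);top=t([0,0,.14]);print(top)
X=bot.state()["eef_pos"]
rows([(X+np.array([-.06,.0,.06]),Q0,2,0.),(np.array([.44,.02,.26]),Q,5,.06),(np.array([top[0]-.02,top[1],.26]),Q,6,.06),(np.array([top[0],top[1],.22-D]),Q,2,.06)],0)
E
```

```text
[ 0.4711 -0.3128  0.1498]
[0.014, 0.03, -0.0266, -0.0, 0.0, 0.0, 0.0, 0.0139, 0.0299, -0.0266, -0.0, 0.0, 0.001, 0.0, 0.0197, 0.0033, -0.009, -0.011, -0.087, 0.05, 0.06, 0.019, 0.0025, -0.0107, -0.011, -0.087, 0.05, 0.06, 0.0181, 0.0017, -0.0122, -0.011, -0.087, 0.05, 0.06, 0.017, 0.0009, -0.0138, -0.011, -0.086, 0.049, 0.06, 0.0157, 0.0003, -0.0151, -0.011, -0.087, 0.05, 0.06, 0.0524, -0.0182, -0.0, -0.0, 0.0, -0.0, 0.06]
[0.0524, -0.0182, -0.0, -0.0, 0.0, -0.0, 0.06, 0.0524, -0.0182, -0.0, -0.0, 0.0, -0.0, 0.06, 0.0524, -0.0183, -0.0, -0.0, 0.0, -0.0, 0.06, 0.0525, -0.0182, -0.0001, -0.0, 0.0, -0.0, 0.06, 0.0524, -0.0183, -0.0, -0.0, 0.0, -0.0, 0.06, -0.0029, -0.0095, 0.0365, -0.0, 0.0, -0.0, 0.06, -0.003, -0.0095, 0.0365, -0.0, 0.0, -0.0, 0.06]
end [ 0.4711 -0.3128  0.187 ] max step 0.05556527692723217 5.783752822054178
```

Request:
{"api": "play_rows", "payload": {
  "deltas": [0.014,0.03,-0.0266,0,0,0,0,0.014,0.03,-0.0266,0,0,0,0,0.02,0.0033,-0.009,-0.011,-0.087,0.05,0.06,0.019,0.0025,-0.0107,-0.011,-0.087,0.05,0.06,0.018,0.0017,-0.0122,-0.011,-0.087,0.05,0.06,0.017,0.001,-0.0138,-0.011,-0.087,0.05,0.06,0.0157,0.0003,-0.015,-0.011,-0.087,0.05,0.06,0.0524,-0.0182,0,0,0,0,0.06]
}}

```text
clock: 25.45
eef_pos: [0.4406, -0.0037, 0.2597]
tcp_rot: [-0.591, 0.806, -0.0, -0.001]
ft_force: [0.3, -0.2, -0.1]
gripper_width: 0.0557
finger_force: 0.0
```

Request:
{"api": "play_rows", "payload": {
  "deltas": [0.0524,-0.0182,0,0,0,0,0.06,0.0524,-0.0182,0,0,0,0,0.06,0.0524,-0.0182,0,0,0,0,0.06,0.0524,-0.0182,0,0,0,0,0.06,0.0524,-0.0182,0,0,0,0,0.06,-0.003,-0.0095,0.0365,0,0,0,0.06,-0.003,-0.0095,0.0365,0,0,0,0.06,0,0,0,0,0,0,0.06]
}}

```text
clock: 26.45
eef_pos: [0.4647, -0.1921, 0.1782]
tcp_rot: [-0.595, 0.804, 0.006, -0.013]
ft_force: [-0.1, 1.6, 0.1]
gripper_width: 0.0599
finger_force: 0.0
```

Run:
```python
from meas import *
st=bot.state();print(st["clock"],st["eef_pos"],st["qpos"])
w=bot.camera("wrist");c=bot.camera("scene");s=bot.camera("side");save(w,"w5.png")
t=tab(TP)
for v in([-.005,.1,.14],[.005,.1,.14],[.005,-.1,.14],[-.005,-.1,.14],[-.005,0,.14],[.005,0,.14]): print(v,proj(w,t(v)))
for q in("tablet","tablet_camera","dock","shaker"): print(q,[(k["conf"],(np.array(k["at"])*[420,560]).round()) for k in bot.landmark_of(q,w)[:1]])
print("cam pred",proj(w,t([-.005,0,.133])))
# rest check
for n,k in(("c",c),("s",s)):
  f=k["frame"].astype(int);m=((f[...,0]-np.maximum(f[...,1],f[...,2]))>50).astype(np.uint8)
  N,l,q,ce=cv2.connectedComponentsWithStats(m);print(n,[(ce[i].round(1),q[i,4]) for i in range(1,N) if 190<ce[i][1]<275 and 225<ce[i][0]<375])
  for qr in(.38,.435,.48): L=stand(SP+[qr,.91])[2];print(qr,proj(k,L(.105)),proj(k,L(-.105)))
g=cv2.cvtColor(w["frame"],cv2.COLOR_RGB2GRAY)
for cc in(150,200,278,350,400): print(cc,g[150:300:3,cc])
```

```text
26.45 [ 0.4647 -0.1921  0.1782] [ 0.9962  0.5263 -1.0377  2.0418  0.5797  0.931   2.4838]
[-0.005, 0.1, 0.14] [223.1983 213.5858]
[0.005, 0.1, 0.14] [208.4939 213.7396]
[0.005, -0.1, 0.14] [ 194.0328 -138.398 ]
[-0.005, -0.1, 0.14] [ 212.2716 -137.2512]
[-0.005, 0, 0.14] [218.313   56.7262]
[0.005, 0, 0.14] [202.0309  56.362 ]
tablet [(0.82, array([ 85., 231.]))]
tablet_camera [(0.85, array([ 60., 216.]))]
dock [(0.87, array([ 84., 230.]))]
shaker [(0.85, array([ 71., 137.]))]
cam pred [219.3176  59.1221]
c [(array([241., 222.]), np.int32(1)), (array([242.6, 228.6]), np.int32(36)), (array([268.6, 247.5]), np.int32(11))]
0.38 [268.6352 246.6317] [317.6191 221.2832]
0.435 [268.6179 248.704 ] [317.5131 223.2248]
0.48 [268.6739 250.4273] [317.4959 224.8364]
s [(array([259.4, 205.8]), np.int32(5)), (array([328.7, 228. ]), np.int32(7))]
0.38 [258.9494 206.0568] [329.2691 229.5032]
0.435 [259.0276 207.1549] [329.0507 230.5304]
0.48 [259.0562 208.1233] [328.8442 231.4454]
150 [153 153 154 154 155 152 154 155 153 154 154 154 153 154 156 153 153 153
 154 154 154 154 154 153 154 155 154 154 153
[... 218 characters left out ...]
53 153 153 118  89
  88  87  86  88  87  86  87  74  47  22  23  20  16  12]
278 [152 152 153 154 154 152 153 154 153 153 153 152 155 155 155 153 154 154
 155 154 154 155 153 155 156 154 154 154 155 154 155 155 155 154 153 153
 154 153 153 152 153 152 152 153 153 153 152 152 152 152]
350 [154 155 155 154 154 153 154 154 153 153 152 154 154 154 156 153 156 153
 155 153 154 153 155 153 153 153 154 154 154 152 154 153 153 155  89  90
  88  89  90  77  54  38  39  36  36  34  33  31  30  30]
400 [133 156 154 152 154 153 155  93  53  55  54  46 137 151 153 151 151 152
 152 153 152 153 153 153 153 152 152 151 152 151 152 153 153 152 153 152
 153 153 151 152 151 152 150 151 151 150 155  63  52  52]
```

The rest reads about 0.40–0.435 rad in both views. Joint 7 is near its limit, so I'll take the half-turned grasp while moving above the tablet.

Run:
```python
from plan import *
t=tab(TP);d=Rz(TP[2])@np.array([1,0,0])
Q=mat(d,[0,0,-1]);top=t([0,0,.14])
st=bot.state();p=np.array(st["eef_pos"]);M=R.from_quat(st["tcp_rot"]).as_matrix()
Qh=M@R.from_euler("z",90,degrees=True).as_matrix()
s=rows([(np.array([.45,-.25,.24]),Qh,8,.06)],0)
rows([(np.array([top[0],top[1],.21]),Q,9,.06)],0,s)
```

```text
[0.0076, 0.0, -0.0072, -0.0, 0.0, 0.196, 0.06, 0.0075, -0.0015, -0.0072, -0.0, 0.0, 0.196, 0.06, 0.0071, -0.0029, -0.0072, 0.0, 0.0, 0.196, 0.06, 0.0064, -0.0042, -0.0073, 0.0, 0.0, 0.197, 0.06, 0.0054, -0.0054, -0.0072, 0.0, 0.0, 0.196, 0.06, 0.0043, -0.0063, -0.0073, 0.0, 0.0, 0.197, 0.06, 0.0029, -0.0071, -0.0072, 0.0, 0.0, 0.196, 0.06, 0.0015, -0.0074, -0.0073, 0.0, 0.0, 0.197, 0.06]
end [ 0.45 -0.25  0.24] max step 0.010577806956075537 11.287268564077218
[-0.0043, -0.0059, 0.0034, -0.003, -0.0, 0.175, 0.06, -0.0053, -0.0051, 0.0033, -0.003, -0.0, 0.175, 0.06, -0.0061, -0.0041, 0.0033, -0.003, -0.0, 0.175, 0.06, -0.0068, -0.003, 0.0033, -0.003, -0.0, 0.175, 0.06, -0.0072, -0.0018, 0.0033, -0.003, -0.0, 0.175, 0.06, -0.0074, -0.0005, 0.0033, -0.003, -0.0, 0.175, 0.06, -0.0073, 0.0008, 0.0033, -0.003, -0.0, 0.175, 0.06, -0.0071, 0.002, 0.0033, -0.004, -0.0, 0.175, 0.06]
[-0.0066, 0.0032, 0.0034, -0.004, -0.001, 0.176, 0.06]
end [ 0.4711 -0.3128  0.21  ] max step 0.00813203541556479 10.086823940463814
```

Request:
{"api": "play_rows", "payload": {
  "deltas": [0.0076,0,-0.0072,0,0,0.185,0.06,0.0075,-0.0015,-0.0072,0,0,0.185,0.06,0.007,-0.003,-0.0072,0,0,0.185,0.06,0.0064,-0.0042,-0.0073,0,0,0.185,0.06,0.0054,-0.0054,-0.0072,0,0,0.185,0.06,0.0043,-0.0063,-0.0073,0,0,0.185,0.06,0.003,-0.007,-0.0072,0,0,0.185,0.06,0.0015,-0.0074,-0.0073,0,0,0.185,0.06]
}}

```text
clock: 27.8
eef_pos: [0.452, -0.2508, 0.2398]
tcp_rot: [0.105, 0.994, -0.006, -0.011]
ft_force: [-0.3, -0.5, 0.6]
gripper_width: 0.06
finger_force: 0.0
```

Request:
{"api": "play_rows", "payload": {
  "deltas": [-0.0043,-0.006,0.0034,-0.003,0,0.183,0.06,-0.0053,-0.005,0.0033,-0.003,0,0.183,0.06,-0.006,-0.004,0.0033,-0.003,0,0.183,0.06,-0.0068,-0.003,0.0033,-0.003,0,0.183,0.06,-0.0072,-0.0018,0.0033,-0.003,0,0.183,0.06,-0.0074,-0.0005,0.0033,-0.003,0,0.183,0.06,-0.0073,0.001,0.0033,-0.003,0,0.183,0.06,-0.007,0.002,0.0033,-0.004,0,0.183,0.06]
}}

```text
clock: 28.8
eef_pos: [0.4747, -0.3049, 0.2126]
tcp_rot: [0.743, 0.669, -0.0, -0.003]
ft_force: [-0.0, -0.0, -0.7]
gripper_width: 0.06
finger_force: 0.0
```

Run:
```python
from meas import *
st=bot.state();print(st["clock"],st["eef_pos"],st["qpos"])
w=bot.camera("wrist");s=bot.camera("side");c=bot.camera("scene")
for q in("tablet","tablet_camera","dock"):
  for n,k in(("w",w),("s",s),("c",c)): print(q,n,[(k_["conf"],(np.array(k_["at"])*[420,560]).round(1)) for k_ in bot.landmark_of(q,k)[:1]])
t=tab(TP)
print("pred cam",proj(w,t([-.005,0,.133])))
for v in([-.005,.1,.14],[.005,.1,.14],[.005,0,.14],[-.005,0,.14],[-.005,-.1,.14],[.005,-.1,.14]): print(v,proj(w,t(v)))
g=cv2.cvtColor(w["frame"],cv2.COLOR_RGB2GRAY)
for cc in range(120,460,40): print(cc,g[90:270:4,cc])
d=Rz(TP[2])@np.array([1,0,0]);Q=mat(d,[0,0,-1])
top=t([0,0,.14]);rows([(np.array([top[0],top[1],.20]),Q,3,.06)],0)
```

```text
28.8 [ 0.4747 -0.3049  0.2126] [ 0.6872  0.3845 -0.2949  1.9173  0.1415  0.8653  0.2156]
tablet w [(0.63, array([196.6, 276.2]))]
tablet s []
tablet c [(0.91, array([212.5, 400.2]))]
tablet_camera w [(0.86, array([222. , 274.6]))]
tablet_camera s []
tablet_camera c [(0.82, array([174.5, 400.2]))]
dock w [(0.9, array([197.7, 275.1]))]
dock s []
dock c [(0.64, array([214.1, 400.2]))]
pred cam [270.154  222.7501]
[-0.005, 0.1, 0.14] [295.5405  95.3063]
[0.005, 0.1, 0.14] [308.9537  98.0639]
[0.005, 0, 0.14] [281.7526 227.4479]
[-0.005, 0, 0.14] [269.4926 224.9023]
[-0.005, -0.1, 0.14] [247.5523 334.0615]
[0.005, -0.1, 0.14] [258.8417 336.4251]
120 [ 52  44 103 155 154 153 155 154 154 135 102  51  40  36  37  41  43  46
  44  45  45  46  50  51  53  50  51  52  52  50  52  55 110  62  62  59
  62  62  59  62  58  58  59  60  57]
160 [ 62  59 133 156 156 156 156 156 156 157 157 158 121 100  61  96 157 158
 159 159 158 159 159 158 159 159 158 159 159 160 159 159 158 159 159 158
 159 159 160 159 159 160 158 158 158]
200 [159 158 159 159 159 159 160 158 160 159 159 160 160 160 159 160 160 16
[... 782 characters left out ...]
 112 111 112  90  91  91  92  76  52  52  53
  47  52  53  57  72  67  70  70  69]
400 [159 158 158 160 158 160 160 160 161 159 158 159 159 160 161 160 161 160
 162 160 160 160 160 160 161 160 161 160 160 161 159 159 159 159 161 160
 161 159 159 159 158 158 158 158 157]
440 [157 159 158 159 158 158 159 159 158 158 158 159 159 159 159 158 159 159
 158 160 162 159 161 159 160 159 160 159 159 160 160 159 160 161 160 159
 158 160 159 159 159 158 158 158 159]
[-0.0027, -0.0008, 0.004, -0.002, -0.001, 0.068, 0.06, -0.0028, -0.0006, 0.004, -0.002, -0.001, 0.067, 0.06, -0.0029, -0.0004, 0.004, -0.002, -0.001, 0.068, 0.06]
end [ 0.4711 -0.3128  0.2   ] max step 0.004956813492557492 3.8982189002420533
```

Request:
{"api": "play_rows", "payload": {
  "deltas": [-0.003,-0.001,0.004,-0.002,-0.001,0.068,0.06,-0.003,-0.0006,0.004,-0.002,-0.001,0.068,0.06,-0.003,-0.0004,0.004,-0.002,-0.001,0.068,0.06,0,0,0,0,0,0,0.06]
}}

```text
clock: 29.9
eef_pos: [0.4706, -0.3134, 0.1997]
tcp_rot: [0.806, 0.593, -0.0, -0.0]
ft_force: [0.5, 0.1, -0.4]
gripper_width: 0.0601
finger_force: 0.0
```

Run:
```python
from meas import *
st=bot.state();print(st["clock"],st["eef_pos"])
w=bot.camera("wrist");t=tab(TP)
print([(k_["conf"],(np.array(k_["at"])*[420,560]).round(1)) for k_ in bot.landmark_of("tablet_camera",w)[:1]],proj(w,t([-.005,0,.133])))
for v in([-.005,.1,.14],[.005,.1,.14],[.005,0,.14],[-.005,0,.14],[.005,-.1,.14]): print(v,proj(w,t(v)))
g=cv2.cvtColor(w["frame"],cv2.COLOR_RGB2GRAY)
for r in(60,80,100,120,140,180,220,240,260): print(r,g[r,240:320:2])
```

```text
29.9 [ 0.4706 -0.3134  0.1997]
[(0.59, array([217.4, 273.7]))] [272.805  216.6105]
[-0.005, 0.1, 0.14] [271.5215  77.7161]
[0.005, 0.1, 0.14] [286.0859  77.6015]
[0.005, 0, 0.14] [285.412  218.9998]
[-0.005, 0, 0.14] [272.2033 218.8415]
[0.005, -0.1, 0.14] [284.8529 336.2953]
60 [157 158 157 156 157 158 158 157 141 109 111 110 111 111 110 111 112 110
 110 112 110 110 109 110 132 159 156 158 157 157 158 158 157 158 158 158
 157 158 159 158]
80 [159 159 158 158 158 159 159 157 152 110 112 111 112 111 111 112 112 112
 102  78  81  82  77 122 161 158 158 157 159 158 159 160 158 158 159 158
 159 159 159 158]
100 [159 159 158 159 158 157 158 158 143 113 114 111 112 111 112 111 113  53
  98 116 128 129 109  74  96 161 157 158 158 159 159 159 159 159 159 158
 158 158 158 159]
120 [158 158 160 159 159 159 159 158 161 111 112 111 112 112 112 111 114  49
  81  92  87  88  82  74 112 159 158 158 159 159 159 156 158 157 158 157
 158 159 159 158]
140 [123  51  44  43  42  43  45  42  42  40  38  39  35  39  37  35  38  37
  97 115 126 126 120 103  53  34  34  35  35  33  34  34  35  36  35  35
  38  39  38  42]
180 [150  40  49  46  43  46  45  62  97  95  91  64  64  43  37  38  34  32
  97 113 125 128 119 100  38  33  38  37  36  36  40  40  41  40  43  43
  40  39  43  37]
220 [161 100  48  49  44  47  47  41 100  96  94  78  65  57  37  39  37  33
  95 113 126 129 120  99  34  38  43  39  40  43  44  43  46  43  45  45
  38  44  43 110]
240 [159 152  45  44  44  46  49  46  91  99  98  99 102  55  42  42  41  38
  95 115 127 130 122 102  38  44  47  45  42  48  48  48  49  48  49  48
  41  45  43 152]
260 [159 161 158 160 158 158 158 159 159 158 159 159 158 160 158 159 160  96
  96 117 128 130 121  95 165 159 159 159 158 158 159 160 157 158 159 159
 159 158 159 159]
```

The tablet's top strip is vertical in the image (columns 275–286), 1 mm from the prediction. I'll descend and grip.

Request:
{"api": "play_rows", "payload": {
  "deltas": [0,0.001,0.023,0,0,0,0.06,0,0,0.023,0,0,0,0.06,0,0,0.023,0,0,0,0.06,0,0,0.023,0,0,0,0.06,0,0,0.023,0,0,0,0.06,0,0,0,0,0,0,0.06],
  "squeeze": 45
}}

```text
clock: 30.75
eef_pos: [0.4711, -0.3131, 0.0838]
tcp_rot: [0.805, 0.593, -0.001, -0.001]
ft_force: [-0.1, 0.6, 0.5]
gripper_width: 0.06
finger_force: 0.0
```

Request:
{"api": "play_rows", "payload": {
  "deltas": [0,0,0,0,0,0,0,0,0,0,0,0,0,0,0,0,0,0,0,0,0,0,0,0,0,0,0,0,0,0,0,0,0,0,0,0,0,0,0,0,0,0],
  "squeeze": 45
}}

```text
clock: 31.5
eef_pos: [0.4719, -0.3138, 0.085]
tcp_rot: [0.806, 0.592, -0.0, 0.0]
ft_force: [0.4, -0.0, 1.3]
gripper_width: 0.0099
finger_force: 45.0
```

The tablet is held: 9.9 mm opening, 45 N. Next I'll plan the lift and the transport to the ledge.

```bash
cat >> plan.py <<'E'
QR=.425; TZ=.075
def place(x,y,z,tilt=QR,dtz=TZ):
    """tool pose for tablet origin at (x,y,z) of rest frame (rest at QR)"""
    _,Rs,_=stand(SP+[QR,.91])
    A=Rz(SP[2])@Ry(tilt)   # tablet axes
    P=Rs([x,y,z])+A@np.array([0,0,dtz])
    return P,np.column_stack([np.cross(A[:,0],-A[:,2]),A[:,0],-A[:,2]])
E
python3 - <<'E'
from plan import *
st=bot.state();p=np.array(st["eef_pos"]);M=R.from_quat(st["tcp_rot"]).as_matrix()
A,Q=place(-.06,0,.06);print(A,place(-.01,0,.008)[0])
s=rows([(p+[0,0,.14],M,5,0.)],0)
rows([(np.array([A[0]-.03,-.22,.22]),Q,5,0.),(A,Q,6,0.)],0,s)
E
```

```text
[0.4901 0.0496 0.1697] [0.5142 0.0484 0.1017]
[-0.0, 0.0, -0.028, 0.0, 0.0, 0.0, 0.0, -0.0, 0.0, -0.028, 0.0, 0.0, 0.0, 0.0, -0.0, 0.0, -0.028, 0.0, 0.0, 0.0, 0.0, -0.0, 0.0, -0.028, 0.0, 0.0, 0.0, 0.0, -0.0, 0.0, -0.028, 0.0, 0.0, 0.0, 0.0]
end [ 0.4719 -0.3138  0.225 ] max step 0.028 0.0
[0.0172, -0.0078, 0.001, 0.085, -0.011, -0.05, 0.0, 0.0176, -0.0069, 0.0014, 0.084, -0.011, -0.05, 0.0, 0.0179, -0.0059, 0.0018, 0.085, -0.011, -0.05, 0.0, 0.0182, -0.0048, 0.002, 0.084, -0.011, -0.05, 0.0, 0.0184, -0.0036, 0.0022, 0.085, -0.01, -0.051, 0.0, 0.0451, 0.006, 0.0065, -0.0, -0.0, 0.0, 0.0, 0.0451, 0.006, 0.0065, -0.0, -0.0, 0.0, 0.0, 0.0451, 0.006, 0.0065, -0.0, -0.0, 0.0, 0.0]
[0.0451, 0.0061, 0.0064, -0.0, -0.0, 0.0, 0.0, 0.0452, 0.006, 0.0065, -0.0, -0.0, 0.0, 0.0, 0.0451, 0.0061, 0.0064, -0.0, -0.0, 0.0, 0.0]
end [0.4901 0.0495 0.1697] max step 0.04605746410735181 5.708339148142529
```

Request:
{"api": "play_rows", "payload": {
  "deltas": [0,0,-0.02,0,0,0,0,0,0,-0.03,0,0,0,0,0,0,-0.03,0,0,0,0,0,0,-0.03,0,0,0,0,0,0,-0.03,0,0,0,0,0,0,0,0,0,0,0]
}}

```text
clock: 32.25
eef_pos: [0.4725, -0.3141, 0.2262]
tcp_rot: [0.806, 0.592, 0.0, 0.001]
ft_force: [-0.6, 0.0, -4.3]
gripper_width: 0.0095
finger_force: 45.0
```

Run:
```python
from meas import *
st=bot.state();print(st["clock"],st["eef_pos"],st["ft_force"],st["qpos"])
M=R.from_quat(st["tcp_rot"]).as_matrix();X=np.array(st["eef_pos"])
w=bot.camera("wrist");c=bot.camera("scene");s=bot.camera("side")
rs=[]
for n,k in(("w",w),("c",c),("s",s)):
  r=bot.landmark_of("tablet_camera",k)[:1];print(n,[(q["conf"],np.array(q["at"])*[420,560]) for q in r])
  P=X+M@np.array([0,-.005,-(.133-.075)]);print(" pred",proj(k,P))
  if r and r[0]["conf"]>.5: rs.append(ray(k,r[0]["at"]))
print(tri(rs),P)
```

```text
32.25 [ 0.4725 -0.3141  0.2262] [-0.5899  0.0276 -4.2662] [ 0.6686  0.3659 -0.247   1.9035  0.1142  0.8828  0.0619]
w [(0.69, array([277.41 , 267.008]))]
 pred [267.2244 278.9879]
c [(0.88, array([133.602, 405.608]))]
 pred [409.0474 128.9718]
s [(0.61, array([215.796, 296.52 ]))]
 pred [439.598 263.868]
(array([ 0.4358, -0.132 ,  0.3823]), [0.1400420695560241, 0.0704362251916959, 0.127734756818264]) [ 0.4676 -0.3125  0.2841]
```

Request:
{"api": "play_rows", "payload": {
  "deltas": [0.0172,-0.0078,0.001,0.085,-0.011,-0.05,0,0.0176,-0.007,0.0014,0.085,-0.011,-0.05,0,0.018,-0.006,0.0018,0.085,-0.011,-0.05,0,0.0182,-0.0048,0.002,0.085,-0.011,-0.05,0,0.0184,-0.0036,0.0022,0.085,-0.01,-0.051,0,0,0,0,0,0,0,0]
}}

```text
clock: 33.3
eef_pos: [0.4611, -0.2177, 0.2181]
tcp_rot: [0.706, 0.676, -0.146, -0.155]
ft_force: [-0.8, 0.5, -4.7]
gripper_width: 0.0098
finger_force: 45.0
```

Run:
```python
from plan import *
st=bot.state();print(st["clock"],st["eef_pos"],st["qpos"])
A,Q=place(-.06,0,.06);print(R.from_quat(st["tcp_rot"]).as_matrix().T@Q-np.eye(3))
rows([(A,Q,8,0.)],0)
```

```text
33.3 [ 0.4611 -0.2177  0.2181] [ 0.4512  0.5271 -0.2844  1.7433  0.1983  1.3257  0.0382]
[[-0.     -0.0046 -0.001 ]
 [ 0.0046 -0.      0.004 ]
 [ 0.001  -0.004  -0.    ]]
[0.0335, 0.0045, 0.0047, -0.0, -0.0, 0.001, 0.0, 0.0335, 0.0045, 0.0047, -0.001, -0.0, 0.001, 0.0, 0.0335, 0.0044, 0.0047, -0.0, -0.0, 0.0, 0.0, 0.0335, 0.0044, 0.0047, -0.001, -0.0, 0.001, 0.0, 0.0336, 0.0044, 0.0047, -0.0, -0.0, 0.0, 0.0, 0.0335, 0.0044, 0.0047, -0.001, -0.0, 0.001, 0.0, 0.0336, 0.0043, 0.0047, -0.0, -0.001, 0.0, 0.0, 0.0336, 0.0043, 0.0047, -0.001, -0.0, 0.001, 0.0]
end [0.49   0.0496 0.1697] max step 0.0342112554578168 0.08102846845413955
```

Request:
{"api": "play_rows", "payload": {
  "deltas": [0.0335,0.0044,0.0047,0,0,0.0005,0,0.0335,0.0044,0.0047,-0.0005,0,0.0005,0,0.0335,0.0044,0.0047,-0.0005,0,0.0005,0,0.0335,0.0044,0.0047,-0.0005,0,0.0005,0,0.0335,0.0044,0.0047,-0.0005,0,0.0005,0,0.0335,0.0044,0.0047,-0.0005,0,0.0005,0,0.0335,0.0044,0.0047,-0.0005,0,0.0005,0,0.0335,0.0044,0.0047,-0.0005,0,0.0005,0]
}}

```text
clock: 34.3
eef_pos: [0.4903, 0.0467, 0.1707]
tcp_rot: [0.71, 0.672, -0.145, -0.151]
ft_force: [0.7, -0.9, -4.8]
gripper_width: 0.0096
finger_force: 45.0
```

Request:
{"api": "play_rows", "payload": {
  "deltas": [0,0,0,0,0,0,0]
}}

```text
clock: 34.42
eef_pos: [0.49, 0.0489, 0.1706]
tcp_rot: [0.708, 0.674, -0.145, -0.152]
ft_force: [0.2, -0.9, -4.9]
gripper_width: 0.0096
finger_force: 45.0
```

Run:
```python
from meas import *
st=bot.state();print(st["clock"],st["eef_pos"],st["qpos"])
M=R.from_quat(st["tcp_rot"]).as_matrix();X=np.array(st["eef_pos"])
w=bot.camera("wrist");c=bot.camera("scene");s=bot.camera("side");save(c,"c6.png");save(w,"w6.png");save(s,"s6.png")
for n,k in(("w",w),("c",c),("s",s)):
  for q,v in(("tablet_camera",[0,-.005,-.058]),("tablet",[0,0,.075])):
    r=bot.landmark_of(q,k)[:1];print(n,q,[(i["conf"],(np.array(i["at"])*[420,560]).round(1)) for i in r],"pred r,c",proj(k,X+M@np.array(v))[::-1].round(1))
  for q in("ledge","stand"):
    r=bot.landmark_of(q,k)[:1];B,Rs,L=stand(SP+[QR,.91]);print(n,q,[(i["conf"],(np.array(i["at"])*[420,560]).round(1)) for i in r],proj(k,Rs([-.005,0,.008]) if q=="ledge" else B([0,0,0]))[::-1].round(1))
  print([x for x in reds(k) if 190<x[0][1]<280 and 225<x[0][0]<340],[proj(k,L(v)) for v in(.105,-.105)])
B,Q=place(-.017,0,.035);C,_=place(-.017,0,.014)
rows([(B,Q,4,0.),(C,Q,2,0.)],0)
```

```text
34.425 [0.49   0.0489 0.1706] [ 0.0952  0.5739 -0.3741  1.8096  0.0777  1.1984 -0.3575]
w tablet_camera [(0.75, array([278.9, 267.8]))] pred r,c [279.1 267.5]
w tablet [(0.74, array([210.2, 276.5]))] pred r,c [212.3 278.6]
w ledge [(0.79, array([199.3, 337.8]))] [199.2 335.2]
w stand [(0.88, array([197.9, 415.1]))] [198.9 410.1]
[] [array([494.9428,  77.7801]), array([460.9545, 318.1406])]
c tablet_camera [(0.83, array([180.7, 321.7]))] pred r,c [179.1 324.6]
c tablet [(0.98, array([228. , 337.5]))] pred r,c [227.4 337.2]
c ledge [(0.86, array([244.8, 323.9]))] [246.9 327.3]
c stand [(0.7, array([247.4, 305.4]))] [248.2 308.5]
[(array([242.6, 228.5]), 32), (array([269. , 247.7]), 7)] [array([268.6141, 248.3243]), array([317.5254, 222.8694])]
s tablet_camera [] pred r,c [213.8 282.4]
s tablet [] pred r,c [253.  274.9]
s ledge [] [254.3 278.5]
s stand [] [238.3 286.7]
[] [array([259.017 , 206.9481]), array([329.0933, 230.3361])]
[0.0007, 0.0109, 0.0065, 0.0, -0.0, -0.001, 0.0, 0.0007, 0.011, 0.0066, 0.0, -0.0, -0.001, 0.0, 0.0007, 0.0109, 0.0065, 0.0, -0.0, -0.001, 0.0, 0.0006, 0.011, 0.0066, 0.001, -0.0, -0.001, 0.0, -0.0, -0.0, 0.0105, -0.0, -0.0, 0.0, 0.0, -0.0, -0.0, 0.0105, -0.0, -0.0, 0.0, 0.0]
end [0.5103 0.0486 0.1101] max step 0.012847178678604887 0.08102846845413955
```

The tablet in the hand and the ledge agree with the predictions to a few pixels. I'll lower it into the channel.

Request:
{"api": "play_rows", "payload": {
  "deltas": [0.0007,0.011,0.0065,0,0,-0.001,0,0.0007,0.011,0.0065,0,0,-0.001,0,0.0007,0.011,0.0065,0,0,-0.001,0,0.0007,0.011,0.0065,0,0,-0.001,0,0,0,0,0,0,0,0]
}}

```text
clock: 35.8
eef_pos: [0.5192, 0.0483, 0.1281]
tcp_rot: [0.708, 0.674, -0.146, -0.153]
ft_force: [0.7, -0.3, -4.5]
gripper_width: 0.0098
finger_force: 45.0
```

Request:
{"api": "play_rows", "payload": {
  "deltas": [0,0.001,0.008,0,0,0,0,0,0,0.008,0,0,0,0,0,0,0,0,0,0,0]
}}

```text
clock: 36.17
eef_pos: [0.5127, 0.0484, 0.114]
tcp_rot: [0.708, 0.674, -0.146, -0.153]
ft_force: [0.6, -0.1, -4.5]
gripper_width: 0.0098
finger_force: 45.0
```

```bash
cat > chk.py <<'E'
from meas import *
st=bot.state();print(st["clock"],st["eef_pos"],st["ft_force"])
M=R.from_quat(st["tcp_rot"]).as_matrix();X=np.array(st["eef_pos"])
w=bot.camera("wrist");c=bot.camera("scene");s=bot.camera("side")
B,Rs,L=stand(SP+[QR,.91]);RM=Rz(SP[2])@Ry(QR)
print("tablet origin in rest (from hand)",RM.T@(X+M@np.array([0,0,TZ])-Rs([0,0,0])))
for n,k in(("w",w),("c",c),("s",s)):
  for q in("tablet_camera","tablet","ledge"):
    r=bot.landmark_of(q,k)[:1]
    P={"tablet_camera":X+M@np.array([0,-.005,-.058]),"tablet":X+M@np.array([0,0,TZ]),"ledge":Rs([-.005,0,.008])}[q]
    print(n,q,[(i["conf"],(np.array(i["at"])*[420,560]).round(1)) for i in r],proj(k,P)[::-1].round(1))
print([x for x in reds(c) if 235<x[0][1]<280 and 225<x[0][0]<340],proj(c,L(.105)))
E
python3 chk.py
```

```text
36.175 [0.5127 0.0484 0.114 ] [ 0.5743 -0.1225 -4.5241]
tablet origin in rest (from hand) [-0.0164 -0.0001  0.0185]
w tablet_camera [(0.69, array([279.1, 265.7]))] [279.1 267.5]
w tablet [(0.7, array([210.4, 278. ]))] [212.4 278.6]
w ledge [(0.7, array([208.8, 292.8]))] [209.5 291.9]
c tablet_camera [(0.86, array([197.3, 314.9]))] [196.4 316.8]
c tablet [(0.89, array([244.2, 330.5]))] [243.1 329.3]
c ledge [(0.81, array([246.4, 327. ]))] [246.9 327.3]
s tablet_camera [] [216.9 285. ]
s tablet [] [254.1 277.7]
s ledge [] [254.3 278.5]
[(array([268.6, 247.7]), 7)] [268.6141 248.3243]
```

Request:
{"api": "play_rows", "payload": {
  "deltas": [0,0.001,0.003,0,0,0,0,0,0.001,0.003,0,0,0,0,0,0,0,0,0,0,0]
}}

```text
clock: 37.15
eef_pos: [0.5126, 0.0486, 0.1076]
tcp_rot: [0.708, 0.674, -0.145, -0.153]
ft_force: [-0.7, 0.8, -3.8]
gripper_width: 0.0098
finger_force: 45.0
```

Request:
{"api": "play_rows", "payload": {
  "deltas": [0,0.001,0.0025,0,0,0,0,0,0,0,0,0,0,0]
}}

```text
clock: 37.4
eef_pos: [0.5127, 0.0486, 0.1051]
tcp_rot: [0.708, 0.674, -0.145, -0.153]
ft_force: [0.7, 0.3, -4.2]
gripper_width: 0.0096
finger_force: 45.0
```

Request:
{"api": "play_rows", "payload": {
  "deltas": [0,0,0.002,0,0,0,0,0,0,0,0,0,0,0]
}}

```text
clock: 37.65
eef_pos: [0.5128, 0.0489, 0.1045]
tcp_rot: [0.708, 0.675, -0.144, -0.152]
ft_force: [2.0, 0.0, 5.3]
gripper_width: 0.01
finger_force: 45.0
```

Request:
{"api": "play_rows", "payload": {
  "deltas": [0,0,0.002,0,0,0,0,0,0,0,0,0,0,0]
}}

```text
clock: 37.9
eef_pos: [0.5128, 0.0489, 0.1039]
tcp_rot: [0.708, 0.675, -0.144, -0.152]
ft_force: [3.0, -0.6, 17.4]
gripper_width: 0.0097
finger_force: 45.1
```

```bash
python3 chk.py
```

```text
37.9 [0.5128 0.0489 0.1039] [ 3.0398 -0.5753 17.4033]
tablet origin in rest (from hand) [-0.0119  0.0005  0.0094]
w tablet_camera [(0.8, array([274.5, 266.6]))] [279.1 267.6]
w tablet [(0.68, array([211.6, 276.3]))] [212.3 278.6]
w ledge [(0.86, array([212.2, 289.6]))] [212.5 286.9]
c tablet_camera [(0.92, array([201.1, 314.1]))] [199.9 316.6]
c tablet [(0.77, array([246.8, 332.6]))] [246.4 328.9]
c ledge [(0.75, array([246.2, 327.3]))] [246.9 327.3]
s tablet_camera [] [218.7 284.8]
s tablet [] [255.5 277.6]
s ledge [] [254.3 278.5]
[(array([268.8, 246.8]), 6)] [268.6141 248.3243]
```

It's on the ledge (17 N). I'll ease off, close the 2 mm to the rest and release.

Request:
{"api": "play_rows", "payload": {
  "deltas": [0,0.001,-0.002,0,0,0,0,0,0.001,-0.0005,0,0,0,0,0,0,0,0,0,0,0.014,0,0,0,0,0,0,0.018,0,0,0,0,0,0,0.024,0,0,0,0,0,0,0.03,0,0,0,0,0,0,0.03,0,0,0,0,0,0,0.03]
}}

```text
clock: 39.5
eef_pos: [0.5139, 0.0486, 0.1031]
tcp_rot: [0.708, 0.674, -0.145, -0.153]
ft_force: [-0.7, 0.1, -0.3]
gripper_width: 0.0299
finger_force: 0.0
```

```bash
python3 chk.py
```

```text
39.5 [0.5139 0.0486 0.1031] [-0.6587  0.1287 -0.3456]
tablet origin in rest (from hand) [-0.0108  0.0001  0.0091]
w tablet_camera [(0.76, array([278.7, 279.4]))] [279.1 267.5]
w tablet [(0.82, array([214.3, 277.6]))] [212.3 278.6]
w ledge [] [212.2 285.5]
c tablet_camera [(0.93, array([202.5, 312.4]))] [200.  316.3]
c tablet [(0.79, array([247.8, 331.8]))] [246.5 328.7]
c ledge [(0.9, array([243.3, 327.4]))] [246.9 327.3]
s tablet_camera [] [218.5 285.1]
s tablet [] [255.3 277.8]
s ledge [] [254.3 278.5]
[(array([268.7, 248. ]), 7)] [268.6141 248.3243]
```

Released with zero force, and the tablet has settled onto the rest. I'll retreat along the tool axis.

Request:
{"api": "play_rows", "payload": {
  "deltas": [0,0,-0.012,0,0,0,0.03,0,0,-0.02,0,0,0,0.03,0,0,-0.025,0,0,0,0.03,0,0,-0.03,0,0,0,0.03,0,0,-0.03,0,0,0,0.03,-0.04,0,-0.03,0,0,0,0.03,-0.04,0,-0.02,0,0,0,0.03,-0.04,0,0,0,0,0,0.03]
}}

```text
clock: 41.1
eef_pos: [0.5782, -0.0758, 0.2575]
tcp_rot: [0.708, 0.675, -0.144, -0.151]
ft_force: [0.5, 0.2, -0.7]
gripper_width: 0.0301
finger_force: 0.0
```

Request:
{"api": "play_rows", "payload": {
  "deltas": [0,0,0,0,0,0,0.03,0,0,0,0,0,0,0.03]
}}

```text
clock: 41.35
eef_pos: [0.5769, -0.0739, 0.2557]
tcp_rot: [0.708, 0.675, -0.145, -0.153]
ft_force: [-0.2, 0.9, 0.0]
gripper_width: 0.0302
finger_force: 0.0
```

Run:
```python
from meas import *
st=bot.state();print(st["clock"],st["eef_pos"],st["ft_force"])
c=bot.camera("scene");s=bot.camera("side");w=bot.camera("wrist")
B,Rs,L=stand(SP+[.43,.91]);RM=Rz(SP[2])@Ry(.43)
for q,v in(("tablet",[-.010,0,.008]),("tablet_camera",[-.015,0,.141])):
  rs=[]
  for n,k in(("c",c),("s",s),("w",w)):
    r=bot.landmark_of(q,k)[:1]
    print(q,n,[(i["conf"],(np.array(i["at"])*[420,560]).round(1)) for i in r],proj(k,Rs(v))[::-1].round(1))
    if r and r[0]["conf"]>.5: rs.append(ray(k,r[0]["at"]))
  if len(rs)>1: x,e=tri(rs);print("rest frame",RM.T@(x-Rs([0,0,0])),e)
for k in(c,s):print([x for x in reds(k) if 195<x[0][1]<280 and 225<x[0][0]<345],proj(k,L(.105)),proj(k,L(-.105)))
```

```text
41.35 [ 0.5769 -0.0739  0.2557] [-0.1675  0.8575  0.043 ]
tablet c [(0.57, array([248.8, 330.8]))] [246.8 328.7]
tablet s [(0.69, array([255.5, 275.2]))] [255.4 277.9]
tablet w [(0.79, array([ 84. , 277.9]))] [ 85.5 279.6]
rest frame [-0.0136  0.0033  0.0044] [0.004289693575567002, 0.004344322785330267, 0.0020115211138590065]
tablet_camera c [(0.77, array([203.6, 313.2]))] [200.4 316. ]
tablet_camera s [(0.56, array([216.8, 283.3]))] [218.5 285.2]
tablet_camera w [(0.86, array([ 64.1, 279. ]))] [ 65.8 274.9]
rest frame [-0.0092  0.0054  0.1363] [0.0023299419894271746, 0.002954826485382876, 0.0039759323840882115]
[(array([242.9, 228.5]), 32), (array([268.7, 248. ]), 9)] [268.6156 248.514 ] [317.5189 223.047 ]
[] [259.0225 207.0511] [329.0722 230.4328]
```

Everything matches the goal pose within measurement error, and the hand is clear of everything. I'll hand the job in.

```bash
python3 -c "
from station import bot
print(bot.sign_off())"
```

```text
the job is handed in; nothing more can be done
None
```

I handed the job in at about 41 s; `sign_off` gave no verdict. By the cameras, the leg is at its stop and the back rest stands on it at about 0.42 rad. The tablet is centred on the ledge, leaning on the rest with its screen to the front. The arm has let go and is clear; I never steered near the bystanders, but did not re-measure them at the end.

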